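# Level the titration stand with a wedge and set the flask under the burette

## Task

The burette stand leans forward because the feet under the front edge of its white base plate are gone. Take the conical flask that stands in the way in front of it and stand it upright on the base plate, right under the burette tip, and push the thicker of the two wooden wedges, thin end first, under the low front edge until the stand is level and its rod plumb. Leave the stand where it is, do not knock the burette or tip the flask, and do not disturb the other things on the bench.

Things in the scene. Friction and masses are not known exactly. Their poses are not given: they have to be found in the camera images.
- stand: Burette stand, loose, about 2 kg: white steel base plate 210 x 130 x 8 mm with an upright rod. Origin: centre of the plate's top face. x along the 210 mm side, from the low front edge (x = -105 mm, roughly towards the robot) to the rod (x = +78 mm); z: plate normal, along the rod. At the start it leans 3.6 deg to its front; when level the top face is 23 mm above the bench.
- burette: Glass burette fixed upright in the stand's clamp, straight above stand x = -45 mm, y = 0. Origin at its lower tip. 9 mm jet narrowing to 3 mm at the tip; stopcock 66 mm above the tip, reaching 16 mm to stand -y and 23 mm to +y (its key 34 mm long in x); 13 mm tube from 92 to 506 mm above the tip. Clamp arm to the rod 266 mm above the tip. Delicate.
- burette_tip (a point): The burette's lower tip, 134 mm above the plate's top face: 20 mm above the mouth of the flask when the flask stands there. Axes as the stand.
- rod_mid (a point): A point on the axis of the stand's rod (12 mm diameter, 600 mm tall), 300 mm above rod_foot. The rod is plumb and the stand level when rod_mid is straight over rod_foot. Axes as the stand.
- rod_foot (a point): The rod's axis at the plate's top face (stand x = +78 mm, y = 0); a 22 mm nut, 10 mm high, sits round it.
- low_edge (a point): Middle of the plate's lower front edge (stand x = -105, y = 0, z = -8 mm), where the wedge goes under; 4 mm above the bench at the start, 15 mm when level. On either side, at stand x = -88, y = +-50 mm, two screw heads (12 mm wide, 5 mm high) stick out below the plate; 15 mm rubber feet are left only at x = +75, y = +-50 mm. Axes as the stand.
- flask: Empty conical glass flask, 90 g, standing before the stand's low edge. Origin: centre of its underside, z up. 114 mm tall, base 67 mm in diameter, cone from 10 to 80 mm height, straight neck 28 mm in diameter from 80 to 110 mm, rim 33 mm in diameter, 4 mm thick, at the top. Round, so its yaw does not matter.
- flask_mouth (a point): Centre of the flask's mouth, 114 mm above its underside.
- thick_wedge: Thicker wooden wedge, 45 g, to the robot's left or right: 100 mm long, 40 mm wide, flat sole; 24 mm thick at the heel, falling evenly to 2 mm at the tip. Origin: centre of the sole. x points from the heel (x = -50 mm) to the thin tip (x = +50 mm), z up. The stand is level when about 59 mm of it is under the edge. Friction holds it there when let go.
- thick_wedge_tip (a point): Middle of the wedge's thin end, on the sole.
- thin_wedge: A thinner wooden wedge, same length and width but only 8 mm at the heel: too thin to level the stand. A bystander, lying on the other side.
- beaker: Bystander: glass beaker, 52 mm in diameter, 70 mm tall, close beside the stand's plate on its +y side. Origin: centre of underside.
- petri_dish: Bystander: covered dish, 90 mm in diameter, 16 mm tall, close beside the stand's plate on its -y side. Origin: centre of underside.
- reagent_bottle: Bystander: white plastic bottle, 62 mm in diameter, 150 mm tall, behind the stand to one side. Origin: centre of underside.
- amber_bottle: Bystander: amber bottle, 58 mm in diameter, 140 mm tall, behind the stand to the other side. Origin: centre of underside.
- wash_bottle: Bystander: wash bottle, 66 mm in diameter, 182 mm tall with its bent spout, far to one side. Origin: centre of underside.
- sample_jar: Bystander: small glass jar, 42 mm in diameter, 55 mm tall, close beside the front of the stand's plate on its +y side. Origin: centre of underside.
Things that resemble listed ones, but are neither listed nor needed, are in the scene too. What is shaped like the flask but yellow is not meant. There is more than one size of the thick_wedge; the one meant has the size given above.

How it is judged:
At the end, for the whole second after the job is handed in: The stand is level (its rod within 0.75 deg of plumb), borne at its front by the thick wedge, whose tip is at least 20 mm inside the front edge; the flask stands upright on the base plate with the centre of its mouth within 10 mm of the line below the burette tip; all at rest and let go (angle between stand's own z axis and vertical below 0.0131 rad and contact force between thick_wedge and stand above 1 N and x of thick_wedge_tip in the frame of stand above -0.085 m and horizontal distance between flask_mouth and burette_tip below 0.01 m and angle between flask's own z axis and vertical below 0.05 rad and contact force between flask and stand above 0.3 N and linear speed of each of stand, flask, thick_wedge below 0.01 m/s); the robot touches nothing.
It fails at once if the stand is shoved away (more than 35 mm) (distance of stand from where it was at the start of the episode above 0.035 m).
It fails at once if the burette is knocked (more than 4 N) (contact force between any of the fingers, the arm, flask and burette above 4 N).
It fails at once if the flask is tipped (more than 30 deg) (angle between flask's own z axis and vertical above 0.52 rad).
It fails at once if another thing on the bench is disturbed (moved more than 25 mm) (distance of any of thin_wedge, beaker, petri_dish, reagent_bottle, amber_bottle, wash_bottle, sample_jar from where it was at the start of the episode above 0.025 m).
It also fails if it takes over 54 s, if anything falls off the work surface, if the arm or the gripper's body presses on something with over 40 N, if the wrist force passes 120 N, or if a joint passes its speed limit or range.

## Robot

A 7-joint arm with a two-finger parallel gripper is mounted at the origin on the work surface. World frame = base frame: x ahead of the robot, y to its left, z up, the work surface at z = 0. Lengths are in m, angles in rad, forces in N, time in s.
With the tool pointing down it reaches from about 0.4 to 0.875 m from the base axis. Payload 19.3 kg.
Tool frame: the origin (TCP) lies at the very end of the fingers, on their centre line; the grasp point (between the pads) lies bot.tcp_to_grasp behind it (bot.tcp_to_grasp is the distance from the TCP to the grasp point, in m); z points along the fingers, y is the direction in which the jaws open and shut (so a half turn about z gives the same grasp; the last joint's range is limited). The gripper opens to 85 mm and grips with 20 to 120 N. Pads are 22 mm wide; open, the fingers measure 114 mm over their backs; the gripper's body (76 mm by 85 mm) begins 54 mm behind the grasp point. The pads swing forward as they close: fully open they stand 13 mm farther back than shut.
Start: joints at [1.047, 0.521, -0.036, 1.599, 0.021, 1.021, -0.113], TCP at [0.274, -0.562, 0.231] pointing down, gripper open.
Joint ranges: [-2.91, 2.91], [-0.3, 2.13], [-1.5, 1.42], [0.17, 2.43], [-1.26, 4.41], [0.16, 1.93], [-2.52, 2.52]. Speed limits (rad/s): [1.89, 1.89, 2.39, 2.39, 3.01, 3.01, 3.01].

## Interface

Orientations are given as [roll, pitch, yaw] about the fixed x, y, z axes, in that order (R = Rz(yaw) Ry(pitch) Rx(roll)).
In Python, from workcell import bot gives the robot as it stands.
- The arm moves only by the tool servo_tool, never from a script. Its argument "targets" is a list of rows, each a list of 2 entries, a list of its own where there are three numbers: the shift along the tool's x, y, z in units of 0.05 m (1.0 is 0.05 m), then the turn about the tool's z in units of 5 degrees (1.0 is 5 degrees). A call has 1 to 12 rows; each row shifts and turns the commanded pose from where the row before left it, along the tool's axes as they then stand; what a row does not reach is not made up. A row lasts 1/8 s, in which the tool goes at most 62.5 mm and 10.7 degrees, less where a joint would pass 70% of its speed; a pose out of reach is approached as far as the arm can. A call with a number of a shift or a turn outside -1 to 1 is refused whole. A call with a gripper value outside its range is refused whole. "gripper" is the opening, from -1 (shut) to 1 (fully open), so that 0 is half open, set as the call begins (left out, the last holds). The fingers move at their own pace and stop on an object; "newtons" is the grip in N (left out, the last holds). Time passes only in rows, so rows that do not move let the fingers close. It gives the time, the measured TCP pose, the force and the opening at its end, in the units of the state.
- bot.observe(): the state, without advancing time (a new reading comes with each control period).
- bot.grab_frame(name): name is "scene" or "side" or "wrist"; returns the picture (420x560x3 uint8, blue, green, red); there is no depth.
- bot.get_calibration(name): a dict with "fx", "fy", "cx", "cy" (pixels), "pose" (4x4, takes a point from camera to world coordinates). Camera axes: x right, y up, looking along -z (the intrinsics and any distortion apply to the point x, -y, -z); pixel columns grow to the right and rows downward; lengths in m; the calibration is good to about 2 mm. A picture is of the moment at which its call begins: read the wrist's pose just before it. get_calibration takes no time and is no camera call; for the wrist camera it gives the pose at the moment of the call.
- bot.job_done(): hands the job in, once; it reports no verdict.
The state is a dict: "clock": time; "qpos": joint angles; "qd": joint speeds; "joint_efforts": joint torques, N m; "position": TCP position; "tool_rot": TCP orientation; "force": force on the tool from outside, world axes, zero at the start; "moment": the same for the moment, N m; "grip_width": finger opening in m.
Only numpy, scipy, OpenCV 4.12 (cv2) and the standard library are available. Lean on these libraries where they do the work, as an engineer would, in place of code of your own. Each camera call takes 0.05 s, during which the arm holds its last target.

## Working session

There is one attempt and no reset: what is moved stays moved. The work goes in short steps, Python scripts to look and compute and a tool call to move; the robot and the scene stay as the last step left them, time stands still between calls to the robot, and variables do not carry over. Pictures are saved under pics/ and viewed, and the job is handed in when it is done.

Besides the shell and the picture viewer there is one more tool, called after ">>>" in YAML: its name, and indented under it one key for each argument. servo_tool: Moves the arm, as the interface text tells. Its arguments: {"type":"object","properties":{"targets":{"type":"array","items":{"type":"array"}},"gripper":{"type":"number"},"newtons":{"type":"number"}},"required":["targets"]}

```bash
ls; mkdir -p pics; python3 - <<'E'
from workcell import bot
import cv2
print(bot.observe()); print(bot.tcp_to_grasp)
for n in ("scene","side","wrist"):
    c=bot.get_calibration(n); print(n,c)
    cv2.imwrite(f"pics/{n}0.png",bot.grab_frame(n))
E
```

```text
pics
{'clock': 0.0, 'qpos': array([ 1.04681269,  0.52204301, -0.03633429,  1.6000023 ,  0.02122778,
        1.02110082, -0.11279891]), 'qd': array([ 0.00042442,  0.00035535, -0.00093553, -0.00034904, -0.00057963,
        0.00107906,  0.00056419]), 'joint_efforts': array([-1.76423114e-04, -9.27102757e+01,  1.98024720e+00, -3.69935632e+01,
        1.79134874e-02,  8.18618399e-03, -4.34278388e-05]), 'position': array([ 0.27379506, -0.56145938,  0.23070964]), 'tool_rot': array([-3.14042958e+00,  1.03651543e-04,  4.53795209e-01]), 'force': array([ 0.12128907, -0.77872118, -0.16764429]), 'moment': array([-0.0792368 , -0.02830588,  0.00707995]), 'grip_width': 0.08532267186907153}
0.0187
scene {'fx': 387.6427862567197, 'fy': 387.6427862567197, 'cx': 279.4970238644122, 'cy': 215.361684349073, 'pose': array([[ 0.52329919, -0.5702645 ,  0.63321115,  1.23302449],
       [ 0.85201309,  0.3634117 , -0.37683634, -0.46861393],
       [-0.01521995,  0.73670234,  0.67604587,  0.89190846],
       [ 0.        ,  0.        ,  0.        ,  1.        ]])}
side {'fx': 494.7315799957883, 'fy': 494.7315799957883, 'cx': 275.39598785207664, 'cy': 206.64527124737617, 'pose': array([[-0.92106186,  0.18424666, -0.34307175,  0.1475848 ],
       [-0.38913021, -0.46923082,  0.79271692,  0.98234924],
       [-0.01492439,  0.8636409 ,  0.50388656,  0.89988879],
       [ 0.        ,  0.        ,  0.        ,  1.        ]])}
wrist {'fx': 294.5242657557279, 'fy': 294.5242657557279, 'cx': 280.56997308541446, 'cy': 209.06057440950713, 'pose': array([[ 0.43850376,  0.86812254,  0.23254613,  0.33297377],
       [-0.89872853,  0.42391958,  0.11215711, -0.53380786],
       [-0.00121475, -0.25817716,  0.96609683,  0.37282319],
       [ 0.        ,  0.        ,  0.        ,  1.        ]])}
```

View pics/scene0.png

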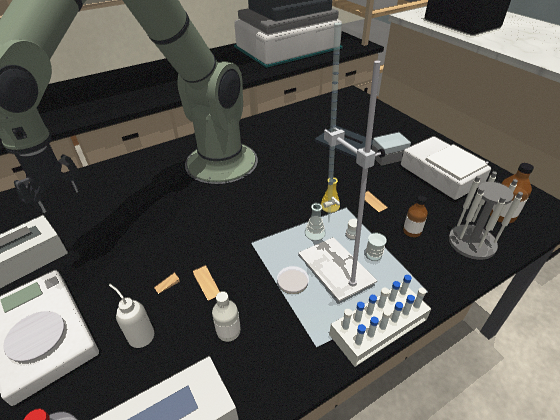

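View pics/side0.png

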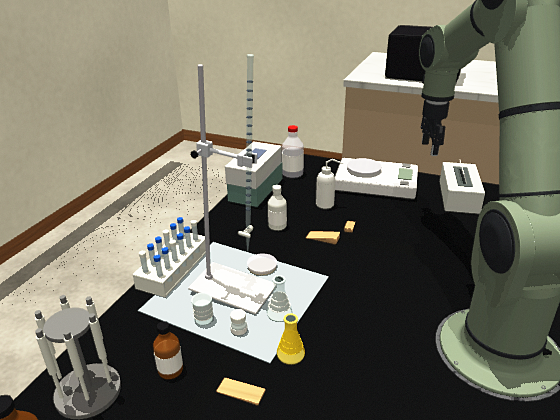

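View pics/wrist0.png

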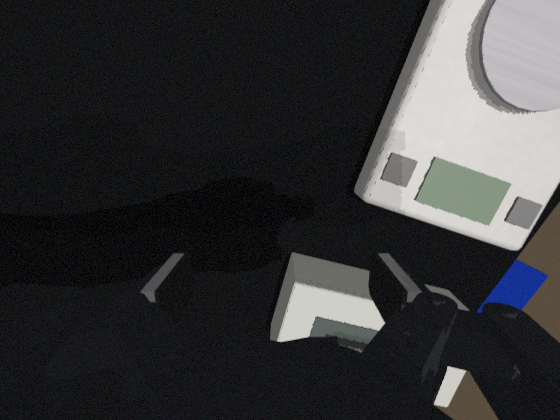

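Candidates. Flask: clear at scene (316,222) / side (280,300); yellow at (331,195) / (290,340), which is excluded. Wedges: scene (206,282), (167,283) and (375,201) = side (323,237), (349,226) and (241,391). Taking crops and measurements next.

```bash
cat > h.py <<'E'
import numpy as np, cv2
from workcell import bot
def ray(n,u,v,c=None):
    c=c or bot.get_calibration(n); d=np.array([(u-c['cx'])/c['fx'],-(v-c['cy'])/c['fy'],-1.]); P=c['pose']
    d=P[:3,:3]@d; return P[:3,3],d/np.linalg.norm(d)
def onz(n,u,v,z,c=None):
    o,d=ray(n,u,v,c); return o+d*(z-o[2])/d[2]
def tri(*obs):
    A=np.zeros((3,3));b=np.zeros(3);R=[]
    for ob in obs:
        o,d=ray(*ob); M=np.eye(3)-np.outer(d,d); A+=M;b+=M@o;R.append((o,M))
    p=np.linalg.solve(A,b); return p,[float(np.linalg.norm(M@(p-o))) for o,M in R]
def proj(n,p,c=None):
    c=c or bot.get_calibration(n);P=c['pose'];q=P[:3,:3].T@(np.asarray(p)-P[:3,3]);return c['cx']+c['fx']*q[0]/-q[2],c['cy']-c['fy']*q[1]/-q[2]
def crop(src,x0,y0,w,h,s): 
    im=cv2.imread(src) if isinstance(src,str) else src
    return cv2.resize(im[y0:y0+h,x0:x0+w],None,fx=s,fy=s,interpolation=cv2.INTER_CUBIC)
E
python3 - <<'E'
from h import *
a=crop("pics/scene0.png",145,255,80,60,5); b=crop("pics/scene0.png",350,180,60,60,5)
cv2.imwrite("pics/w1.png",np.hstack([a,b]))
a=crop("pics/side0.png",295,210,75,50,5); b=crop("pics/side0.png",205,365,75,50,5)
cv2.imwrite("pics/w2.png",np.hstack([a,b]))
cv2.imwrite("pics/st1.png",crop("pics/scene0.png",245,170,150,140,4))
cv2.imwrite("pics/st2.png",crop("pics/side0.png",165,220,160,150,4))
for n in("scene","side"):
    im=cv2.imread(f"pics/{n}0.png");hsv=cv2.cvtColor(im,cv2.COLOR_BGR2HSV)
    m=cv2.inRange(hsv,(8,70,120),(22,255,255))
    for c in cv2.findContours(m,0,1)[0]:
        if cv2.contourArea(c)>40:
            r=cv2.minAreaRect(c);print(n,cv2.contourArea(c),[ (p.round().tolist(),onz(n,*p,0.0)[:2].round(3).tolist()) for p in cv2.boxPoints(r)])
E
```

```text
scene 189.0 [([153.0, 287.0], [0.463, -0.433]), ([174.0, 272.0], [0.441, -0.364]), ([180.0, 280.0], [0.477, -0.359]), ([159.0, 295.0], [0.498, -0.428])]
scene 446.5 [([192.0, 271.0], [0.466, -0.318]), ([205.0, 264.0], [0.462, -0.273]), ([221.0, 293.0], [0.585, -0.279]), ([207.0, 301.0], [0.587, -0.321])]
scene 62.5 [([410.0, 211.0], [0.618, 0.417]), ([425.0, 207.0], [0.631, 0.476]), ([427.0, 215.0], [0.664, 0.451]), ([412.0, 219.0], [0.651, 0.393])]
scene 198.5 [([361.0, 197.0], [0.471, 0.324]), ([367.0, 190.0], [0.451, 0.37]), ([387.0, 207.0], [0.561, 0.367]), ([381.0, 214.0], [0.577, 0.323])]
scene 132.0 [([514.0, 192.0], [0.744, 0.803]), ([516.0, 177.0], [0.694, 0.889]), ([532.0, 180.0], [0.734, 0.924]), ([529.0, 194.0], [0.782, 0.837])]
scene 308.0 [([371.0, 10.0], [-1.268, 1.908]), ([426.0, -2.0], [-1.281, 2.54]), ([428.0, 5.0], [-1.116, 2.382]), ([373.0, 17.0], [-1.116, 1.79])]
side 143.5 [([217.0, 396.0], [0.56, 0.368]), ([218.0, 386.0], [0.57, 0.345]), ([264.0, 390.0], [0.471, 0.316]), ([263.0, 400.0], [0.462, 0.34])]
side 236.5 [([152.0, 350.0], [0.769, 0.311]), ([155.0, 335.0], [0.792, 0.268]), ([178.0, 339.0], [0.732, 0.257]), ([175.0, 354.0], [0.711, 0.3])]
side 6449.5 [([337.0, 158.0], [0.672, -0.913]), ([349.0, 81.0], [0.937, -2.056]), ([510.0, 106.0], [-0.003, -1.889]), ([498.0, 183.0], [0.028, -0.912])]
```

View pics/w1.png

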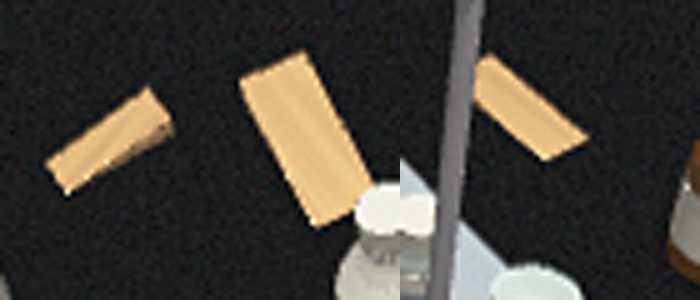

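View pics/w2.png

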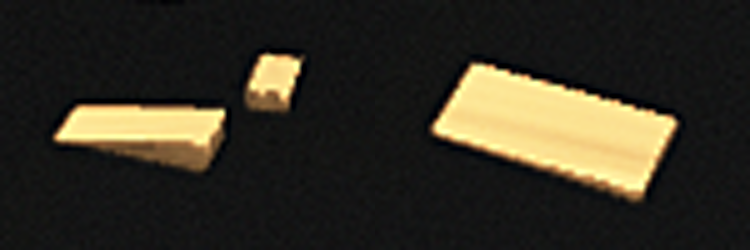

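View pics/st1.png

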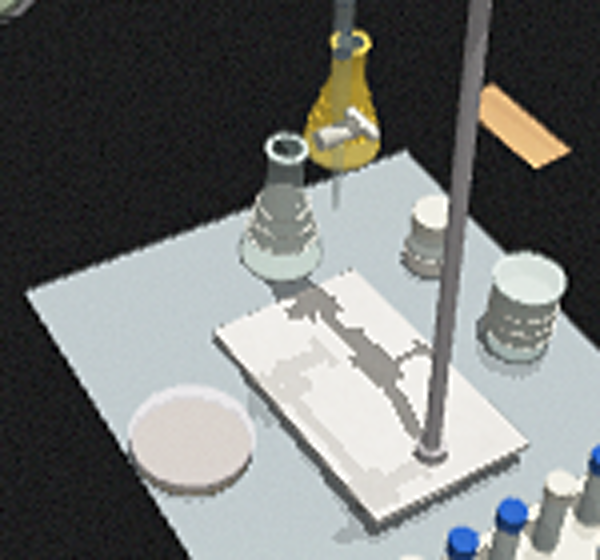

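View pics/st2.png

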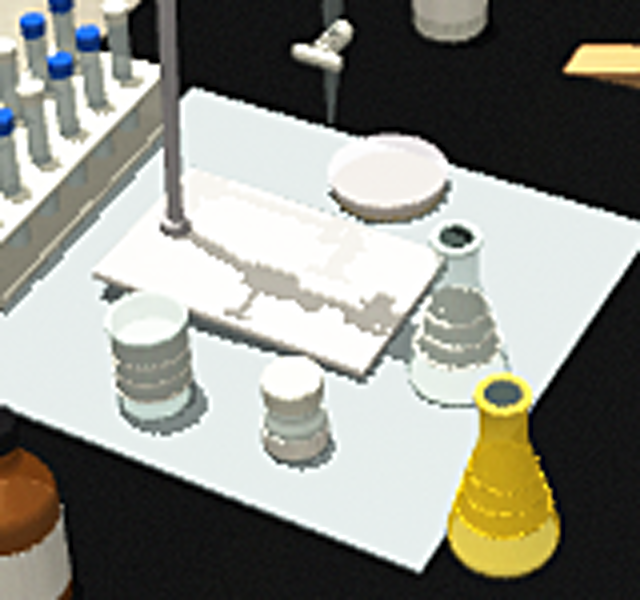

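```bash
python3 - <<'E'
from h import *
def P(n,x0,y0,s,X,Y): return (n,x0+(X+.5)/s-.5,y0+(Y+.5)/s-.5)
w1=lambda X,Y:P("scene",145,255,5,X,Y); w2=lambda X,Y:P("side",295,210,5,X,Y)
s1=lambda X,Y:P("scene",245,170,4,X,Y); s2=lambda X,Y:P("side",165,220,4,X,Y)
w1b=lambda X,Y:P("scene",350,180,5,X-400,Y); w2b=lambda X,Y:P("side",205,365,5,X-375,Y)
for n,a,b in [("heel -y",w1(240,80),w2(222,108)),("heel +y",w1(305,52),w2(207,150)),("tip -y",w1(318,227),w2(75,105)),("tip+y",w1(372,180),w2(53,140)),
 ("flask rim",s1(288,147),s2(456,237)),("bur tip",s1(337,207),s2(331,122)),("plate f-y",s1(215,333),s2(443,258)),("plate f+y",s1(350,270),s2(362,375)),("plate r+y",s1(527,445),s2(93,275)),("rodfoot",s1(431,455),s2(175,228)),("yellow rim",s1(351,42),s2(502,393)),("jar lid",s1(434,212),s2(293,379)),("beaker rim",s1(528,275),s2(148,315)),("petri",s1(192,438),s2(390,165)),
 ("rod top",("scene",377,64),("side",201,67)),("bur top",("scene",336.5,24),("side",250,55)),("thin a",w1b(492,55),w2b(680,122)),("thin b",w1b(590,138),w2b(475,63))]:
    p,e=tri(a,b); print(n,p.round(4),np.round(e,4))
E
```

```text
heel -y [ 0.4899 -0.3197  0.0283] [0.0002 0.0002]
heel +y [ 0.4866 -0.2782  0.023 ] [0.0007 0.0007]
tip -y [ 0.59   -0.3194  0.0062] [0.0007 0.0007]
tip+y [ 0.5851 -0.2787  0.0086] [0.0054 0.0054]
flask rim [0.5331 0.0793 0.1168] [0.0001 0.0001]
bur tip [0.6359 0.0441 0.1547] [0.0007 0.0007]
plate f-y [ 0.5837 -0.0176  0.0119] [0.0007 0.0007]
plate f+y [0.5858 0.1102 0.0112] [0.0019 0.0019]
plate r+y [0.7948 0.1022 0.0232] [0.0003 0.0003]
rodfoot [0.7668 0.0386 0.0255] [0.0002 0.0002]
yellow rim [0.4549 0.1987 0.1168] [0.0002 0.0002]
jar lid [0.6024 0.1739 0.0557] [0.001 0.001]
beaker rim [0.7041 0.1742 0.0743] [0.0002 0.0002]
petri [ 0.6605 -0.0914  0.0195] [0.0022 0.0022]
rod top [0.7283 0.041  0.6193] [0.001 0.001]
bur top [0.6054 0.0424 0.6558] [0.0005 0.0005]
thin a [0.4686 0.34   0.026 ] [0.0121 0.0121]
thin b [0.5683 0.3404 0.0205] [0.0121 0.0121]
```

```bash
python3 - <<'E'
from h import *
cv2.imwrite("pics/arm.png",np.hstack([crop("pics/side0.png",400,0,130,180,3),crop("pics/scene0.png",0,60,130,180,3)]))
E
cat >> h.py <<'E'
def plan(x,y,z,yaw=None):
    o=bot.observe();p=o['position'];w=o['tool_rot'][2];d=np.array([x,y,z])-p
    t=np.array([np.cos(w)*d[0]+np.sin(w)*d[1],np.sin(w)*d[0]-np.cos(w)*d[1],-d[2]])
    print("t",round(float(o['clock']),2),"p",p.round(4),"yaw",round(float(np.degrees(w)),2),"F",o['force'].round(1),"grip",round(float(o['grip_width']),4))
    print("units total",(t/.05).round(3),"min rows",np.ceil(np.linalg.norm(t)/.06), "turn units" , None if yaw is None else round(-(yaw-np.degrees(w))/5,2))
E
```

```text
(no output)
```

View pics/arm.png

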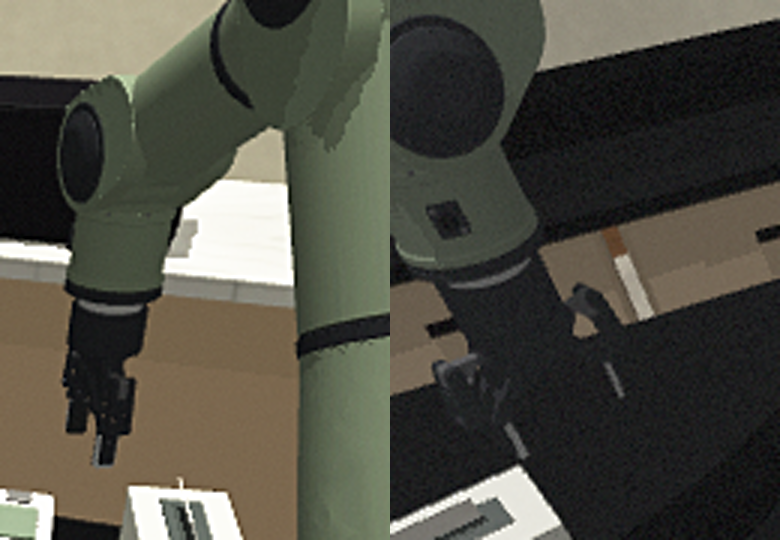

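>>> servo_tool:
  targets:
    - [[0.8,-0.8,0],0]
    - [[0.8,-0.8,0],0]
    - [[0.8,-0.8,0],0]
    - [[0.8,-0.8,0],0]
    - [[0.8,-0.8,0],0]
    - [[0.8,-0.8,0],0]
    - [[0.8,-0.8,0],0]
    - [[0.8,-0.8,0],0]
    - [[0.8,-0.8,0],0]
    - [[0.6,-0.8,0],0]
    - [[0.0,0.0,0],0]
  gripper: 1

```text
clock: 1.52
position: [0.4496, -0.0278, 0.2313]
tool_rot: [-3.141, -0.001, 0.459]
force: [0.6, -0.4, -0.2]
grip_width: 0.0853
```

```bash
python3 - <<'E'
from h import *
for n in("scene","side","wrist"): cv2.imwrite(f"pics/{n}1.png",bot.grab_frame(n))
plan(.533,.079,.231,0)
a=cv2.imread("pics/scene1.png");b=cv2.imread("pics/side1.png")
cv2.imwrite("pics/c1.png",cv2.resize(np.hstack([a[0:280,120:400],b[0:280,230:510]]),None,fx=1.42,fy=1.42))
o=bot.observe();p=o['position']
for h in(0,.1,.2,.3,.4):print(h,[np.round(proj(n,p+[0,0,h]),1).tolist() for n in("scene","side")],[np.round(proj(n,p+[.06,0,h]),1).tolist() for n in("scene","side")])
E
```

```text
t 1.68 p [ 0.449  -0.0319  0.2312] yaw 25.97 F [ 1.1 -0.4  1.2] grip 0.0853
units total [ 2.482 -1.257  0.004] min rows 3.0 turn units 5.19
0 [[269.7, 173.7], [325.9, 225.0]] [[280.7, 184.6], [303.5, 220.3]]
0.1 [[268.5, 143.5], [327.4, 190.0]] [[280.2, 154.0], [304.0, 185.7]]
0.2 [[267.1, 109.2], [329.1, 151.9]] [[279.6, 119.0], [304.6, 148.1]]
0.3 [[265.5, 69.7], [330.9, 110.2]] [[278.9, 78.6], [305.3, 107.1]]
0.4 [[263.7, 23.8], [332.8, 64.6]] [[278.1, 31.3], [306.0, 62.2]]
```

View pics/c1.png

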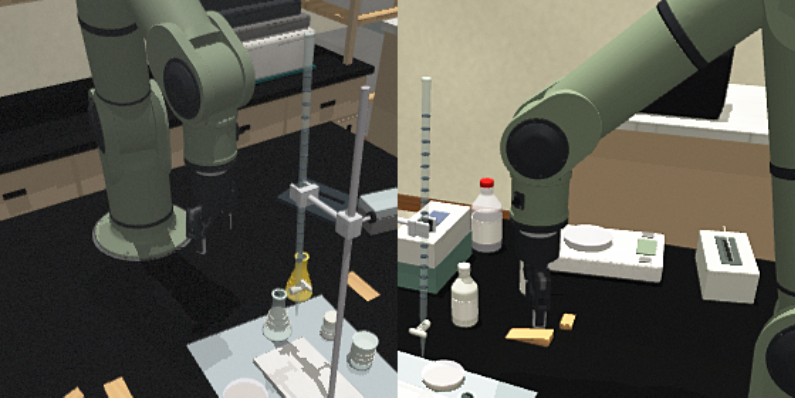

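View pics/wrist1.png

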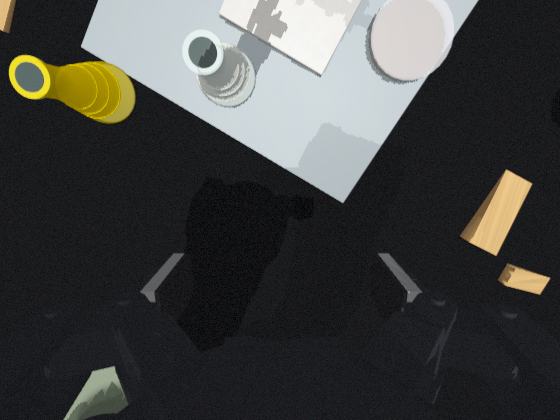

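```bash
python3 - <<'E'
from h import *
print(onz("wrist",206,53,.114), tri(("wrist",206,53),("scene",316.9,206.4),("side",278.6,278.9)))
print("wedge corners wrist",[onz("wrist",u,v,z).round(4).tolist() for u,v,z in((507,170,.002),(532,184,.002),(497,255,.024),(461,236,.024))])
print("petri",onz("wrist",404,38,.016))
plan(.533,.079,.231)
E
```

```text
[0.53552797 0.07554702 0.114     ] (array([0.53453287, 0.07735669, 0.1162753 ]), [0.0025356741458059198, 0.0024263265383434505, 0.0011749669368868784])
wedge corners wrist [[0.5895, -0.2816, 0.002], [0.589, -0.3213, 0.002], [0.4907, -0.3208, 0.024], [0.492, -0.2644, 0.024]]
petri [ 0.65384143 -0.08215738  0.016     ]
t 1.68 p [ 0.449  -0.0319  0.2312] yaw 25.97 F [ 1.1 -0.4  1.2] grip 0.0853
units total [ 2.482 -1.257  0.004] min rows 3.0 turn units None
```

>>> servo_tool:
  targets:
    - [[0.83,-0.4,0],0]
    - [[0.83,-0.4,0],0]
    - [[0.84,-0.42,0],0]
    - [[0,0,0],0]
    - [[0,0,0.8],0]
    - [[0,0,0.8],0]
    - [[0,0,0.8],0]
    - [[0,0,0.74],0]
    - [[0,0,0],0]
    - [[0,0,0],0]

```text
clock: 2.92
position: [0.5353, 0.0776, 0.0756]
tool_rot: [3.141, -0.001, 0.453]
force: [-0.1, 0.0, -0.4]
grip_width: 0.0854
```

>>> servo_tool:
  targets:
    - [[0,0,0],0]
    - [[0,0,0],0]
    - [[0,0,0],0]
    - [[0,0,0],0]
    - [[0,0,0],0]
    - [[0,0,0],0]
  gripper: -1
  newtons: 20

```text
clock: 3.68
position: [0.5351, 0.0787, 0.0747]
tool_rot: [3.142, -0.001, 0.454]
force: [-0.3, 0.9, 6.8]
grip_width: 0.031
```

```bash
python3 - <<'E'
from h import *
for n in("scene","side"): cv2.imwrite(f"pics/{n}2.png",bot.grab_frame(n))
a=cv2.imread("pics/scene2.png");b=cv2.imread("pics/side2.png")
cv2.imwrite("pics/c2.png",np.hstack([crop(a,240,100,130,180,3),crop(b,210,170,130,180,3)]))
plan(.47,-.12,.2)
E
```

```text
t 3.77 p [0.5351 0.0787 0.0747] yaw 26.02 F [-1.5  1.3  5.9] grip 0.0313
units total [-2.912  3.001 -2.506] min rows 5.0 turn units None
```

View pics/c2.png

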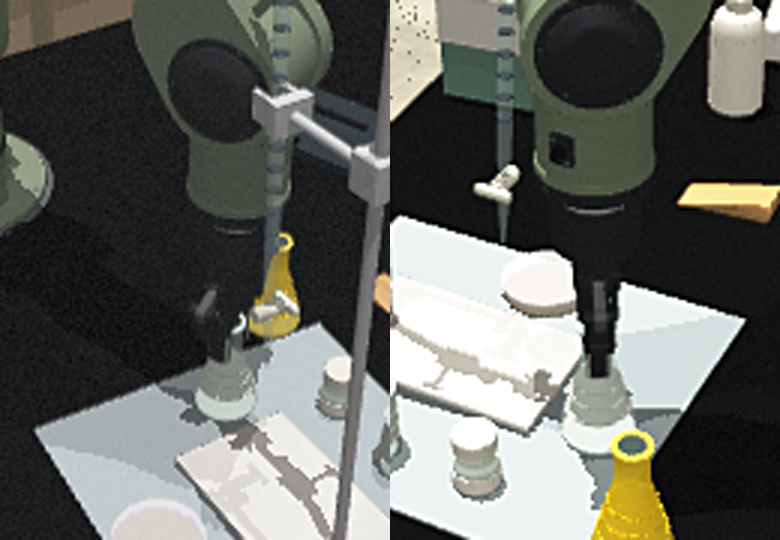

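>>> servo_tool:
  targets:
    - [[0,0,-0.2],0]
    - [[0,0,-0.5],0]
    - [[-0.2,0.2,-0.5],0]
    - [[-0.5,0.5,0],0]
    - [[-0.7,0.7,0],0]
    - [[-0.7,0.7,0],0]
    - [[-0.5,0.6,0],0]
    - [[-0.3,0.3,0],0]
    - [[0,0,0],0]
    - [[0,0,0],0]
  newtons: 30

```text
clock: 5.03
position: [0.4705, -0.1194, 0.1346]
tool_rot: [-3.142, -0.0, 0.454]
force: [-0.7, 0.5, -1.0]
grip_width: 0.0304
```

```bash
python3 - <<'E'
from h import *
for n in("scene","side"): cv2.imwrite(f"pics/{n}3.png",bot.grab_frame(n))
a=cv2.imread("pics/scene3.png");b=cv2.imread("pics/side3.png")
cv2.imwrite("pics/c3.png",np.hstack([crop(a,190,100,130,180,3),crop(b,250,130,130,180,3)]))
plan(.47,-.12,.0775)
E
```

```text
t 5.12 p [ 0.4705 -0.1191  0.1345] yaw 26.07 F [ 0.4 -0.6 -0.9] grip 0.031
units total [-0.017  0.011  1.139] min rows 1.0 turn units None
```

View pics/c3.png

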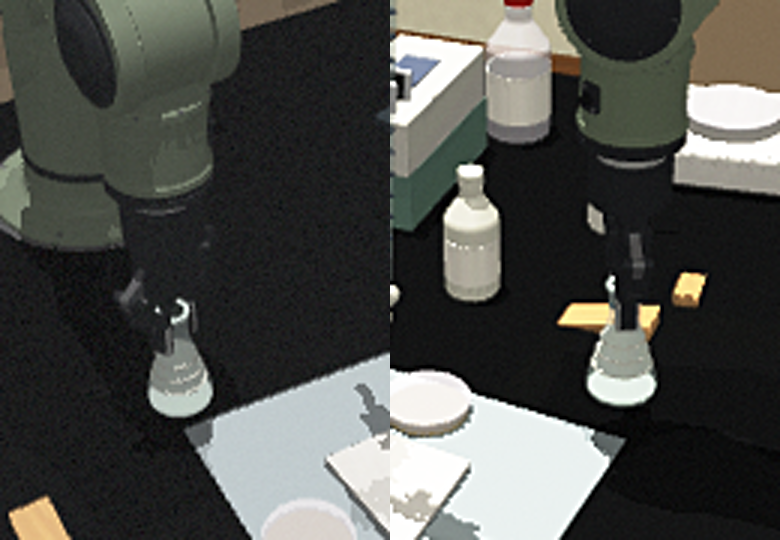

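>>> servo_tool:
  targets:
    - [[0,0,0.5],0]
    - [[0,0,0.4],0]
    - [[0,0,0.15],0]
    - [[0,0,0.1],0]
    - [[0,0,0.02],0]
    - [[0,0,0],0]
    - [[0,0,0],0]

```text
clock: 6.0
position: [0.4704, -0.1201, 0.0762]
tool_rot: [3.141, -0.0, 0.454]
force: [-0.4, -0.0, -2.0]
grip_width: 0.0309
```

>>> servo_tool:
  targets:
    - [[0,0,0],0]
    - [[0,0,0],0]
    - [[0,0,0],0]
    - [[0,0,0],0]
    - [[0,0,-0.8],0]
    - [[0,0,-1],0]
    - [[0,0,-0.7],0]
  gripper: 1

```text
clock: 6.88
position: [0.4704, -0.12, 0.2028]
tool_rot: [3.141, -0.001, 0.454]
force: [0.5, -0.5, 0.8]
grip_width: 0.0854
```

```bash
python3 - <<'E'
from h import *
plan(.502,-.30,.2,0)
E
```

```text
t 6.88 p [ 0.4704 -0.12    0.2028] yaw 26.0 F [ 0.5 -0.5  0.8] grip 0.0854
units total [-1.01   3.513  0.056] min rows 4.0 turn units 5.2
```

>>> servo_tool:
  targets:
    - [[-0.2,0.7,0],0]
    - [[-0.25,0.9,0],0]
    - [[-0.25,0.9,0],0]
    - [[-0.25,0.9,0],0]
    - [[-0.05,0.1,0],1]
    - [[0,0,0],1]
    - [[0,0,0],1]
    - [[0,0,0],1]
    - [[0,0,0],1]
    - [[0,0,0],0.2]
    - [[0,0,0],0]
    - [[0,0,0],0]
  gripper: 0.4

```text
clock: 8.38
position: [0.5019, -0.2992, 0.2008]
tool_rot: [-3.141, 0.0, 0.001]
force: [-0.4, -0.2, -1.2]
grip_width: 0.0598
```

```bash
python3 - <<'E'
from h import *
im=bot.grab_frame("wrist");cv2.imwrite("pics/w3.png",im)
plan(.502,-.30,.004,0)
hsv=cv2.cvtColor(im,cv2.COLOR_BGR2HSV);m=cv2.inRange(hsv,(8,70,100),(22,255,255))
for c in cv2.findContours(m,0,1)[0]:
    if cv2.contourArea(c)>200: print(cv2.contourArea(c),cv2.minAreaRect(c),cv2.approxPolyDP(c,4,True)[:,0].tolist(),[onz("wrist",*q,.0)[:2].round(4).tolist() for q in cv2.approxPolyDP(c,4,True)[:,0].astype(float)])
E
```

```text
t 8.43 p [ 0.5019 -0.2993  0.2008] yaw 0.05 F [-0.6 -0.1  0.1] grip 0.0598
units total [2.000e-03 1.300e-02 3.936e+00] min rows 4.0 turn units 0.01
1291.5 ((361.876953125, 210.01541137695312), (25.799224853515625, 57.55211639404297), 82.87498474121094) [[389, 195], [333, 201], [336, 226], [389, 216]] [[0.4934, -0.4289], [0.486, -0.3626], [0.4546, -0.3678], [0.4674, -0.4314]]
3292.0 ((280.7050476074219, 155.50262451171875), (36.59955978393555, 93.44104766845703), 0.7345209717750549) [[263, 109], [262, 201], [298, 202], [299, 110]] [[0.5903, -0.2804], [0.4859, -0.2777], [0.4847, -0.3208], [0.5893, -0.3202]]
```

View pics/w3.png

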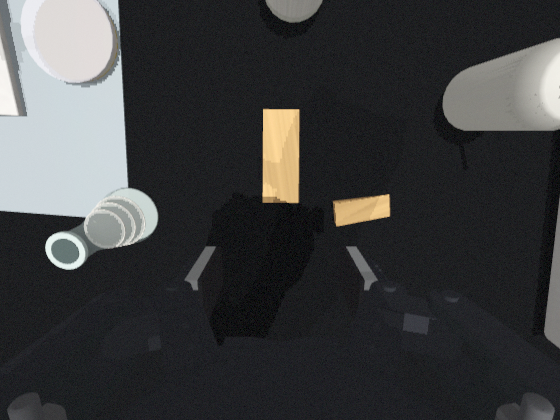

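>>> servo_tool:
  targets:
    - [[0,0.01,0.9],0]
    - [[0,0,1],0]
    - [[0,0,1],0]
    - [[0,0,0.7],0]
    - [[0,0,0.3],0]
    - [[0,0,0],0]
    - [[0,0,0],0]

```text
clock: 9.3
position: [0.5027, -0.3002, 0.0072]
tool_rot: [3.141, -0.002, -0.0]
force: [0.3, -0.0, -0.4]
grip_width: 0.0597
```

>>> servo_tool:
  targets:
    - [[0,0,0],0]
    - [[0,0,0],0]
    - [[0,0,0],0]
    - [[0,0,0],0]
    - [[0,0,0],0]
  gripper: -1
  newtons: 60

```text
clock: 9.93
position: [0.5026, -0.3002, 0.0072]
tool_rot: [3.141, -0.002, -0.0]
force: [-2.2, 1.0, 12.7]
grip_width: 0.0386
```

>>> servo_tool:
  targets:
    - [[0,0,-0.4],0]
    - [[0,0,-1],0]
    - [[0,0,-1],0]
    - [[0,0,-1],0]
    - [[0,0,-0.4],0]
    - [[0,0,0],0]
    - [[0,0,0],0]

```text
clock: 10.8
position: [0.5016, -0.2996, 0.1958]
tool_rot: [-3.142, 0.0, 0.0]
force: [0.9, 0.3, 0.1]
grip_width: 0.0384
```

```bash
python3 - <<'E'
from h import *
for n in("scene","side","wrist"): cv2.imwrite(f"pics/{n}4.png",bot.grab_frame(n))
plan(.48,.045,.2,-1.5)
w=cv2.imread("pics/wrist4.png");b=cv2.imread("pics/side4.png")
cv2.imwrite("pics/c4.png",np.hstack([w,cv2.resize(b[100:310,260:380],(240,420))]))
E
```

```text
t 10.95 p [ 0.5016 -0.2995  0.1951] yaw 0.0 F [-0.9 -0.2 -1.1] grip 0.0383
units total [-0.431 -6.891 -0.098] min rows 6.0 turn units 0.3
```

View pics/c4.png

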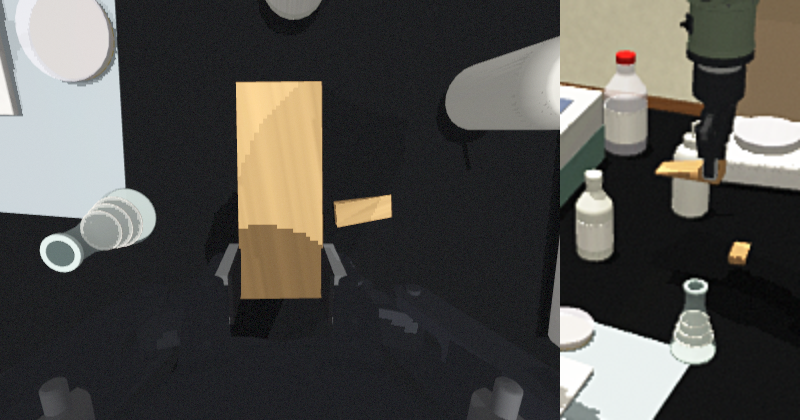

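>>> servo_tool:
  targets:
    - [[-0.2,-0.9,0],0]
    - [[-0.2,-1,0],0]
    - [[-0.2,-1,0],0]
    - [[-0.2,-1,0],0]
    - [[-0.2,-1,0],0]
    - [[-0.2,-1,0],0]
    - [[-0.03,-1,0],0]
    - [[0,0,0],0.3]
    - [[0,0,0],0]

```text
clock: 12.08
position: [0.4403, 0.045, 0.1955]
tool_rot: [3.141, 0.001, -0.026]
force: [0.4, -0.3, -1.5]
grip_width: 0.0384
```

```bash
python3 - <<'E'
from h import *
plan(.45,.045,.05,-1.5)
im=bot.grab_frame("wrist"); cv2.imwrite("pics/w5.png",im)
E
```

```text
t 12.07 p [0.4403 0.045  0.1955] yaw -1.49 F [ 0.4 -0.3 -1.5] grip 0.0384
units total [ 0.194 -0.006  2.909] min rows 3.0 turn units 0.0
```

View pics/w5.png

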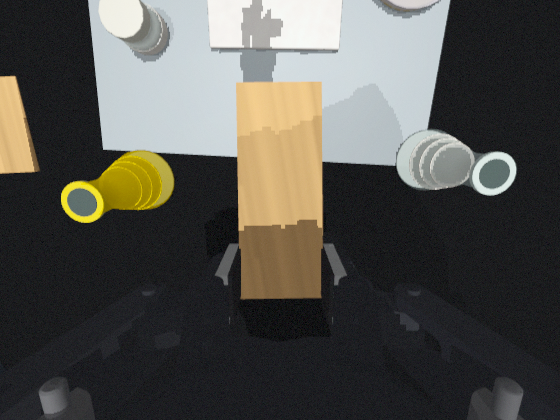

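```bash
python3 - <<'E'
from h import *
im=cv2.imread("pics/w5.png"); cv2.imwrite("pics/w5c.png",crop(im,195,0,160,60,5))
for u,v in((210,47),(341,50),(208,0),(342,0)): print(u,v,onz("wrist",u,v,.0115).round(4))
E
```

```text
210 47 [0.5881 0.1104 0.0115]
341 50 [ 0.5819 -0.0204  0.0115]
208 0 [0.6289 0.1087 0.0115]
342 0 [ 0.6255 -0.0203  0.0115]
```

View pics/w5c.png

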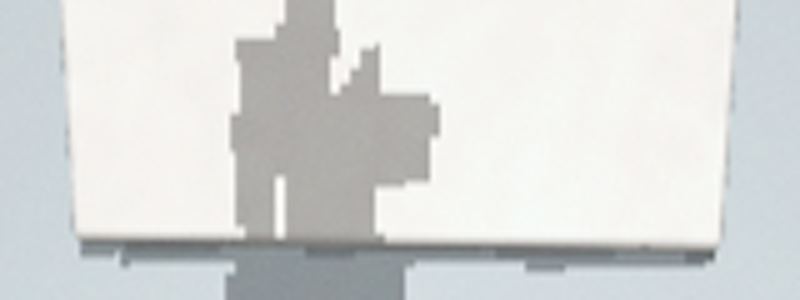

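>>> servo_tool:
  targets:
    - [[0.2,-0.13,0.8],0.1]
    - [[0,0,1],0]
    - [[0,0,1],0]
    - [[0,0,0.6],0]
    - [[0,0,0.25],0]
    - [[0,0,0.1],0]
    - [[0,0,0],0]
    - [[0,0,0],0]

```text
clock: 13.12
position: [0.4512, 0.0515, 0.0092]
tool_rot: [-3.141, -0.001, -0.035]
force: [0.3, -0.3, -1.4]
grip_width: 0.0384
```

```bash
python3 - <<'E'
from h import *
plan(.557,.0475,.0075,-2)
for n in("scene","side"): cv2.imwrite(f"pics/{n}6.png",bot.grab_frame(n))
a=cv2.imread("pics/scene6.png");b=cv2.imread("pics/side6.png")
cv2.imwrite("pics/c6.png",np.hstack([crop(a,250,180,100,100,4),crop(b,230,230,100,100,4)]))
E
```

```text
t 13.12 p [0.4512 0.0515 0.0092] yaw -2.02 F [ 0.3 -0.3 -1.4] grip 0.0384
units total [2.117 0.005 0.034] min rows 2.0 turn units -0.0
```

View pics/c6.png

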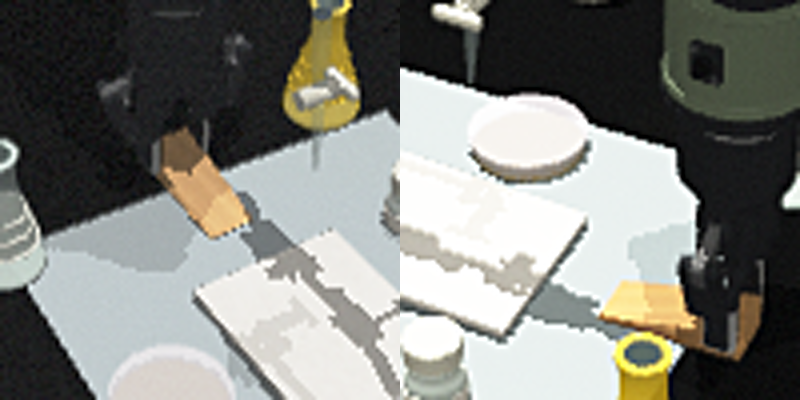

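>>> servo_tool:
  targets:
    - [[0.2,0,0.03],0]
    - [[0.3,0,0],0]
    - [[0.3,0,0],0]
    - [[0.2,0,0],0]
    - [[0.1,0,0],0]
    - [[0.1,0,0],0]
    - [[0,0,0],0]

```text
clock: 14.1
position: [0.5093, 0.0491, 0.0072]
tool_rot: [3.14, 0.003, -0.035]
force: [-16.1, 0.5, 25.0]
grip_width: 0.0383
```

```bash
python3 - <<'E'
from h import *
plan(.557,.0475,.0075,-2)
for n in("scene","side"): cv2.imwrite(f"pics/{n}7.png",bot.grab_frame(n))
a=cv2.imread("pics/scene7.png");b=cv2.imread("pics/side7.png")
cv2.imwrite("pics/c7.png",np.hstack([crop(a,250,180,100,100,4),crop(b,230,230,100,100,4)]))
E
```

```text
t 14.1 p [0.5093 0.0491 0.0072] yaw -2.0 F [-16.1   0.5  25. ] grip 0.0383
units total [ 0.955 -0.    -0.007] min rows 1.0 turn units 0.0
```

View pics/c7.png

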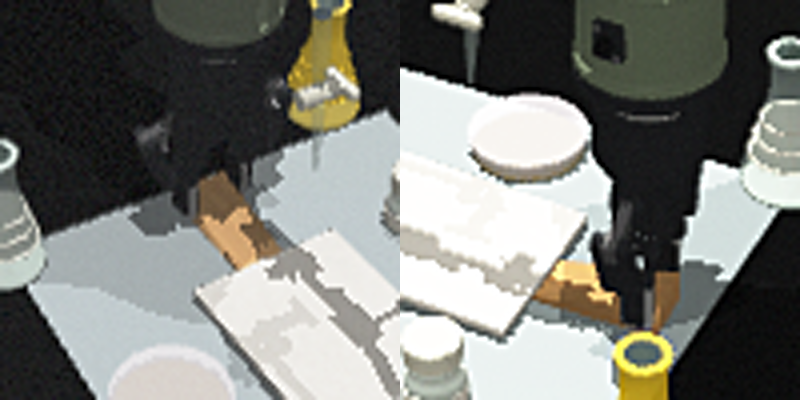

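>>> servo_tool:
  targets:
    - [[0,0,-0.02],0]
    - [[0.1,0,0],0]
    - [[0.1,0,0],0]
    - [[0.1,0,0],0]
    - [[0,0,0],0]

```text
clock: 14.82
position: [0.525, 0.0487, 0.0075]
tool_rot: [3.141, 0.002, -0.035]
force: [-5.6, 0.0, -1.0]
grip_width: 0.0386
```

```bash
cat >> h.py <<'E'
def stand(a,b):
    """rod line by darker/grey strip on rows; pts by hand"""
def show(k,quiet=False):
    for n in("scene","side"): cv2.imwrite(f"pics/{n}{k}.png",bot.grab_frame(n))
    a=cv2.imread(f"pics/scene{k}.png");b=cv2.imread(f"pics/side{k}.png")
    cv2.imwrite(f"pics/c{k}.png",np.hstack([crop(a,250,180,100,100,4),crop(b,230,230,100,100,4)]))
    cv2.imwrite(f"pics/r{k}.png",np.hstack([crop(a,320,50,90,250,2),crop(b,150,50,130,250,2)]))
E
python3 - <<'E'
from h import *
plan(.557,.0475,.0085,-2); show(8)
E
```

```text
t 14.82 p [0.525  0.0487 0.0075] yaw -2.01 F [-5.6  0.  -1. ] grip 0.0386
units total [ 0.64   0.002 -0.021] min rows 1.0 turn units -0.0
```

View pics/c8.png

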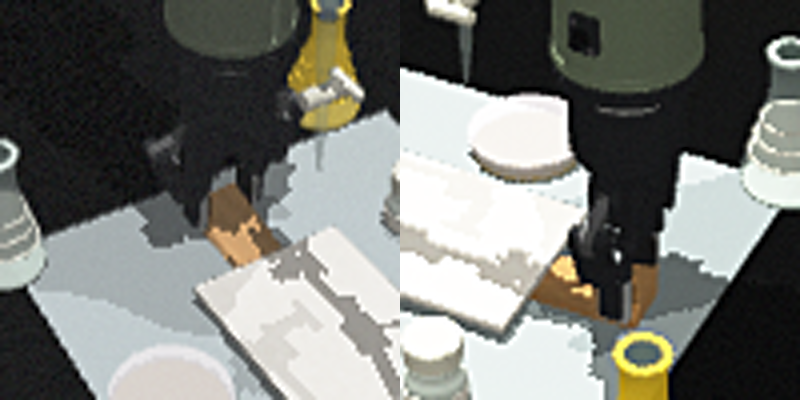

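View pics/r8.png

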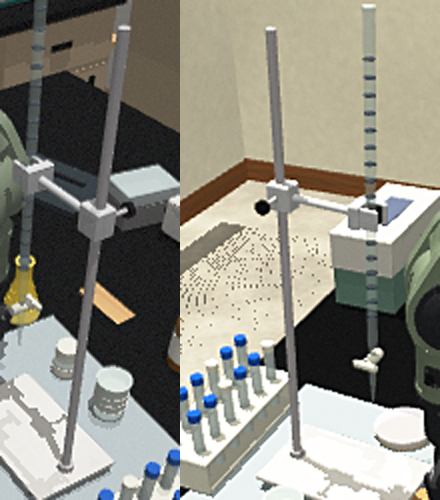

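>>> servo_tool:
  targets:
    - [[0.1,0,0],0]
    - [[0.1,0,0],0]
    - [[0.1,0,0],0]
    - [[0.1,0,0],0]
    - [[0,0,0],0]

```text
clock: 15.55
position: [0.5452, 0.048, 0.0074]
tool_rot: [3.141, 0.002, -0.035]
force: [-4.5, 0.9, -1.9]
grip_width: 0.0386
```

```bash
cat >> h.py <<'E'
def rodtilt(k):
    """rod top centre and rod foot from grey strip rows in both views: fit image line per view, intersect planes"""
    out=[];N=[]
    for n,p0,p1 in(("scene",(376.5,75),(354.5,270)),("side",(201.5,80),(208,265))):
        g=cv2.cvtColor(cv2.imread(f"pics/{n}{k}.png"),cv2.COLOR_BGR2HSV)
        im=cv2.imread(f"pics/{n}{k}.png").astype(float)
        pts=[]
        for v in range(p0[1],p1[1],1):
            uc=p0[0]+(p1[0]-p0[0])*(v-p0[1])/(p1[1]-p0[1])
            lo=int(uc-16);row=im[v,lo:lo+33]
            # grey rod: low chroma mid brightness; gradient edges width 5-8px
            b=row.mean(1); d=np.diff(b); best=None
            for w in(4,5,6,7,8):
                for i in range(0,len(d)-w):
                    s=abs(d[i])+abs(d[i+w]); seg=row[i+1:i+w+1]
                    ch=(seg.max(1)-seg.min(1)).mean(); sc=s-1.5*seg.mean(1).std()-2*ch
                    if 60<seg.mean()<150 and (best is None or sc>best[0]): best=(sc,lo+i+1+(w-1)/2)
            if best and best[0]>20: pts.append((best[1],v))
        pts=np.array(pts,np.float32)
        # robust fit u = a v + b
        a=None
        q=pts
        for _ in range(15):
            a=np.polyfit(q[:,1],q[:,0],1); r=pts[:,0]-np.polyval(a,pts[:,1]); q=pts[abs(r)<max(1.2,1.0*np.median(abs(r)))]
        out.append((n,len(q),round(float(np.polyval(a,100)),2),round(float(np.polyval(a,250)),2)))
        o,d1=ray(n,np.polyval(a,100),100);o,d2=ray(n,np.polyval(a,250),250);N.append(np.cross(d1,d2))
    d=np.cross(*N);d/=np.linalg.norm(d);d*=np.sign(d[2])
    print(out,"tilt x,y deg",np.degrees(np.arctan2(d[:2],d[2])).round(2))
E
python3 - <<'E'
from h import *
plan(.557,.0475,.0085,-2); show(9)
for k in (0,6,8,9): rodtilt(k)
E
```

```text
t 15.55 p [0.5452 0.048  0.0074] yaw -2.01 F [-4.5  0.9 -1.9] grip 0.0386
units total [ 0.236  0.001 -0.021] min rows 1.0 turn units -0.0
[('scene', 150, 372.55, 355.82), ('side', 161, 201.44, 207.22)] tilt x,y deg [-3.64  0.25]
[('scene', 151, 372.53, 355.83), ('side', 161, 201.43, 207.21)] tilt x,y deg [-3.62  0.22]
[('scene', 161, 376.94, 356.67), ('side', 162, 197.17, 206.52)] tilt x,y deg [-2.4   0.22]
[('scene', 154, 382.41, 357.72), ('side', 165, 192.21, 205.59)] tilt x,y deg [-1.12  0.4 ]
```

View pics/c9.png

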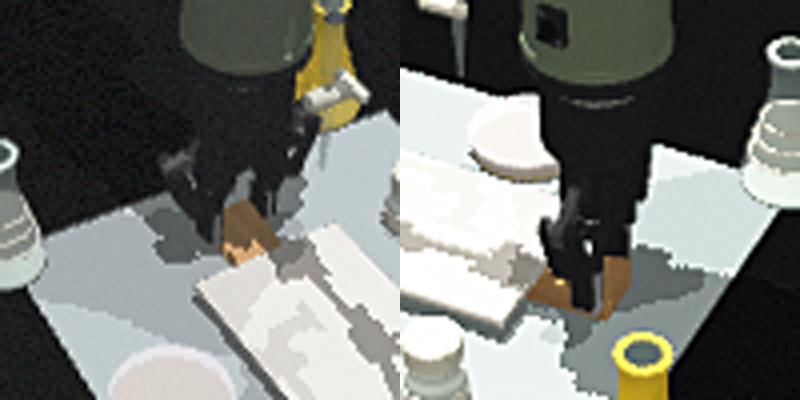

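>>> servo_tool:
  targets:
    - [[0.1,0,0],0]
    - [[0.1,0,0],0]
    - [[0.1,0,0],0]
    - [[0.02,0,0],0]
    - [[0,0,0],0]

```text
clock: 16.27
position: [0.5609, 0.0475, 0.0074]
tool_rot: [3.141, 0.002, -0.035]
force: [-5.7, 0.2, -2.6]
grip_width: 0.0383
```

```bash
python3 - <<'E'
from h import *
plan(.557,.0475,.0085,-2); show(10)
rodtilt(10)
E
```

```text
t 16.27 p [0.5609 0.0475 0.0074] yaw -2.0 F [-5.7  0.2 -2.6] grip 0.0383
units total [-0.078  0.003 -0.022] min rows 1.0 turn units -0.0
[('scene', 145, 386.54, 358.67), ('side', 159, 188.63, 205.0)] tilt x,y deg [0.14 0.08]
```

View pics/c10.png

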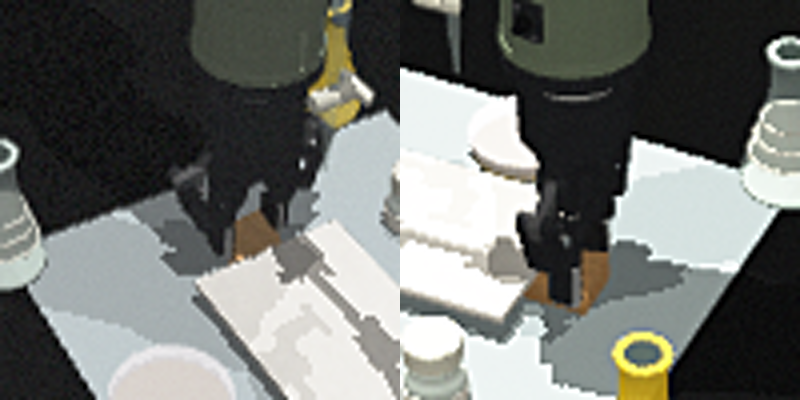

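>>> servo_tool:
  targets:
    - [[0,0,0],0]
    - [[0,0,0],0]
    - [[0,0,0],0]
    - [[0,0,0],0]
    - [[-0.5,0,0],0]
    - [[-1,0,0],0]
    - [[-0.5,0,-0.6],0]
    - [[0,0,-1],0]
    - [[0,0,-1],0]
    - [[0,0,-1],0]
    - [[0,0,-0.6],0]
    - [[0,0,0],0]
  gripper: 0.4

```text
clock: 17.88
position: [0.4627, 0.0512, 0.2199]
tool_rot: [-3.141, -0.004, -0.035]
force: [-0.6, -0.4, -1.0]
grip_width: 0.0598
```

```bash
python3 - <<'E'
from h import *
show(11)
rodtilt(11)
im=bot.grab_frame("wrist");cv2.imwrite("pics/w11.png",im)
plan(.470,-.12,.2,45)
E
```

```text
[('scene', 142, 386.39, 358.63), ('side', 161, 188.74, 205.07)] tilt x,y deg [ 0.18 -0.  ]
t 18.02 p [0.4613 0.051  0.2171] yaw -2.0 F [ 0.7  0.2 -0.4] grip 0.0598
units total [0.294 3.411 0.343] min rows 3.0 turn units -9.4
```

View pics/c11.png

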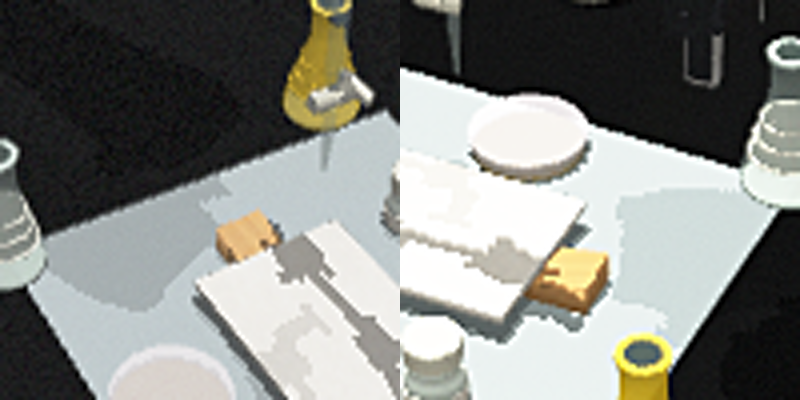

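View pics/w11.png

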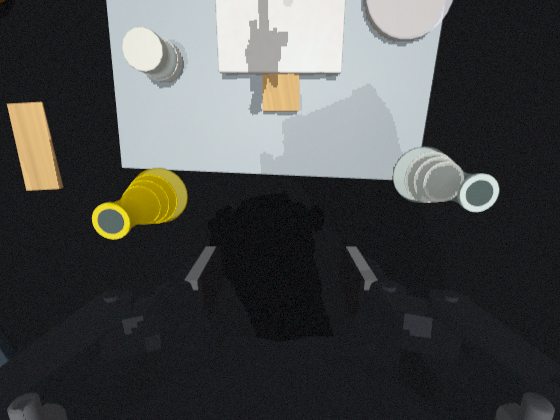

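```bash
python3 - <<'E'
from h import *
a=cv2.imread("pics/scene11.png");b=cv2.imread("pics/side11.png")
cv2.imwrite("pics/d11.png",np.hstack([crop(a,290,180,70,70,6),crop(b,220,220,60,70,6)]))
print("rim",onz("wrist",480,192,.114))
for u,v in((219.5,72),(342,73.5)): print(onz("wrist",u,v,.023).round(4))
E
```

```text
rim [ 0.47044686 -0.11929279  0.114     ]
[0.5881 0.1101 0.023 ]
[ 0.5822 -0.0185  0.023 ]
```

View pics/d11.png

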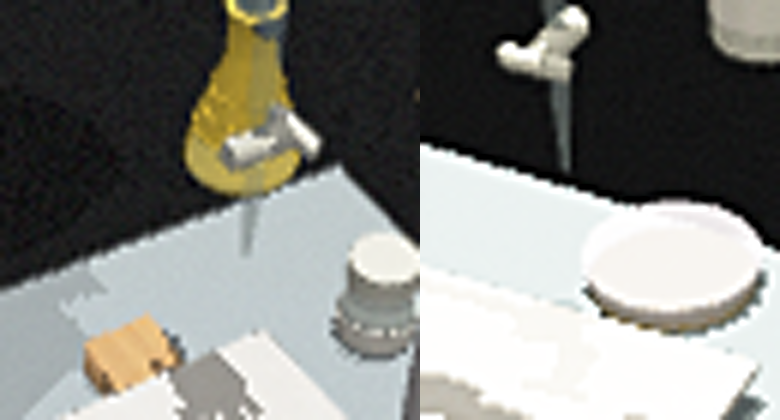

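```bash
python3 - <<'E'
from h import *
print(tri(("scene",290+246.5/6-.5,180+255.5/6-.5),("side",220+147.5/6-.5,220+172.5/6-.5)))
plan(.464,-.1255,.2,45)
E
```

```text
(array([0.6445669 , 0.04390982, 0.15858376]), [4.9114015309947415e-06, 4.911401531019723e-06])
t 18.02 p [0.4613 0.051  0.2171] yaw -2.0 F [ 0.7  0.2 -0.4] grip 0.0598
units total [0.178 3.525 0.343] min rows 3.0 turn units -9.4
```

>>> servo_tool:
  targets:
    - [[0.04,0.7,0],0]
    - [[0.05,0.95,0],0]
    - [[0.05,0.95,0],0]
    - [[0.04,0.92,0],0]
    - [[0,0,0],-1]
    - [[0,0,0],-1]
    - [[0,0,0],-1]
    - [[0,0,0],-1]
    - [[0,0,0],-1]
    - [[0,0,0],-1]
    - [[0,0,0],-1]
    - [[0,0,0],-1]

```text
clock: 19.52
position: [0.464, -0.1249, 0.2166]
tool_rot: [-3.14, 0.001, 0.666]
force: [-0.6, 0.3, -0.9]
grip_width: 0.0599
```

>>> servo_tool:
  targets:
    - [[0,0,0],-1]
    - [[0,0,0],-0.4]
    - [[0,0,0],0]
    - [[0,0,0],0]
  gripper: 0.6

```text
clock: 20.02
position: [0.4644, -0.1251, 0.2176]
tool_rot: [-3.141, 0.0, 0.784]
force: [0.4, 0.1, 0.8]
grip_width: 0.0683
```

```bash
python3 - <<'E'
from h import *
im=bot.grab_frame("wrist");cv2.imwrite("pics/w12.png",im)
plan(.464,-.126,.0765,45)
E
```

```text
t 20.07 p [ 0.4644 -0.1251  0.2177] yaw 44.94 F [ 0.1 -0.7  0.2] grip 0.0678
units total [-0.019  0.007  2.823] min rows 3.0 turn units -0.01
```

View pics/w12.png

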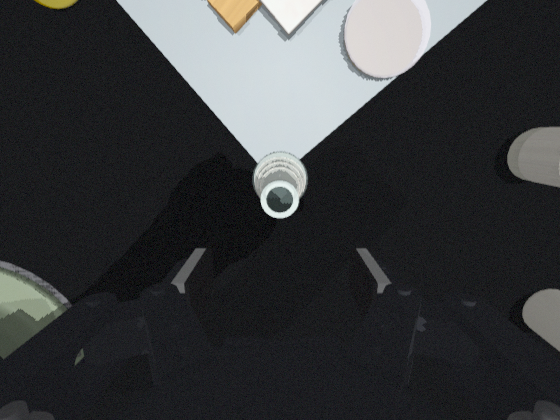

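>>> servo_tool:
  targets:
    - [[0,0,0.7],0]
    - [[0,0,0.8],0]
    - [[0,0,0.7],0]
    - [[0,0,0.4],0]
    - [[0,0,0.22],0]
    - [[0,0,0],0]

```text
clock: 20.82
position: [0.4644, -0.125, 0.0766]
tool_rot: [-3.141, 0.0, 0.785]
force: [0.6, -0.5, 0.5]
grip_width: 0.0686
```

>>> servo_tool:
  targets:
    - [[0,0,0],0]
    - [[0,0,0],0]
    - [[0,0,0],0]
    - [[0,0,0],0]
    - [[0,0,0],0]
    - [[0,0,-0.3],0]
    - [[0,0,-0.5],0]
    - [[0,0,-0.5],0]
    - [[0,0,0],0]
  gripper: -1
  newtons: 30

```text
clock: 21.95
position: [0.4654, -0.1255, 0.1441]
tool_rot: [3.138, -0.002, 0.785]
force: [-0.4, 0.8, -1.1]
grip_width: 0.0307
```

```bash
python3 - <<'E'
from h import *
show(13)
a=cv2.imread("pics/scene13.png");b=cv2.imread("pics/side13.png")
cv2.imwrite("pics/d13.png",np.hstack([crop(a,190,100,130,180,3),crop(b,250,130,130,180,3)]))
plan(.590,-.011,.13,45)
E
```

```text
t 22.05 p [ 0.4644 -0.1253  0.1422] yaw 44.98 F [-0.2  0.2 -0.3] grip 0.0308
units total [3.392 0.159 0.244] min rows 3.0 turn units -0.0
```

View pics/d13.png

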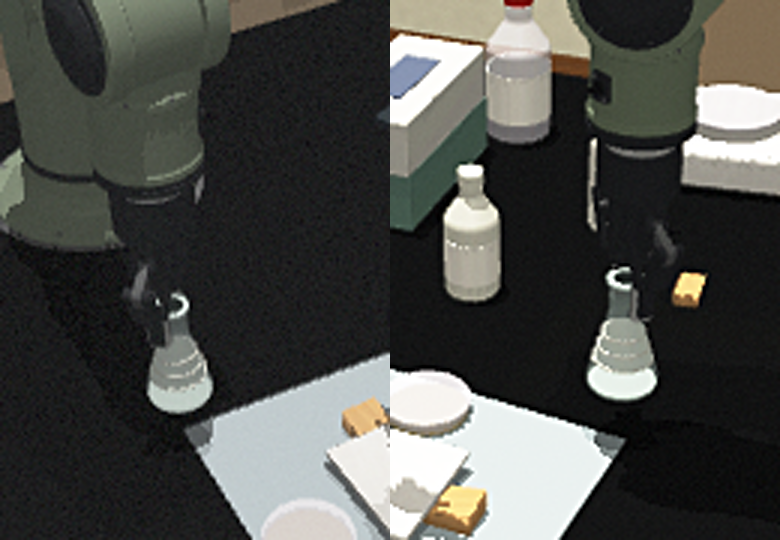

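>>> servo_tool:
  targets:
    - [[0.4,0,0],0]
    - [[0.7,0.05,0],0]
    - [[0.7,0.05,0],0]
    - [[0.6,0.05,0],0]
    - [[0.4,0,0.2],0]
    - [[0.2,0,0],0]
    - [[0,0,0],0]
    - [[0,0,0],0]

```text
clock: 23.05
position: [0.5754, -0.0252, 0.1319]
tool_rot: [3.141, 0.001, 0.785]
force: [0.8, 0.6, -0.9]
grip_width: 0.031
```

```bash
cat >> h.py <<'E'
def show2(k):
    for n in("scene","side"): cv2.imwrite(f"pics/{n}{k}.png",bot.grab_frame(n))
    a=cv2.imread(f"pics/scene{k}.png");b=cv2.imread(f"pics/side{k}.png")
    cv2.imwrite(f"pics/e{k}.png",np.hstack([crop(a,250,80,130,200,3),crop(b,200,100,130,200,3)]))
E
python3 - <<'E'
from h import *
show2(14)
plan(.590,-.011,.1,45)
E
```

```text
t 23.15 p [ 0.5755 -0.0252  0.132 ] yaw 44.94 F [-0.7 -0.7 -1.4] grip 0.0311
units total [0.405 0.004 0.641] min rows 1.0 turn units -0.01
```

View pics/e14.png

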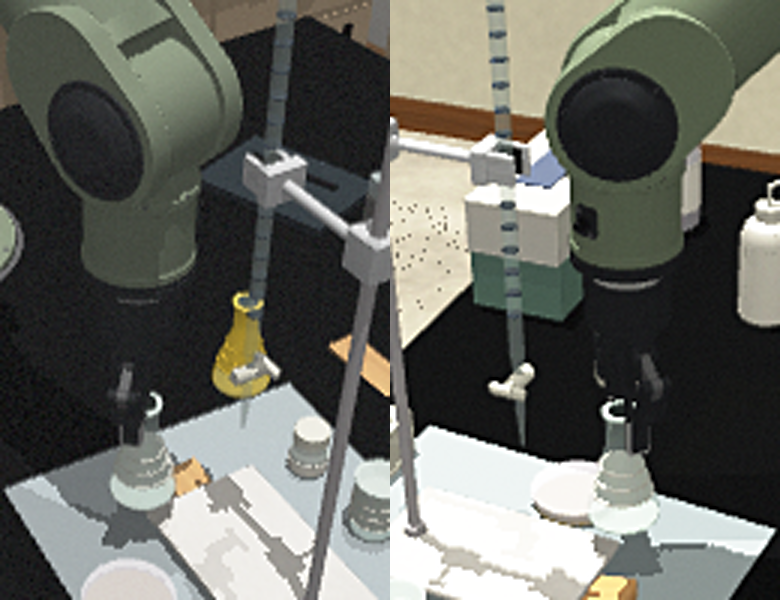

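>>> servo_tool:
  targets:
    - [[0.1,0,0.2],0]
    - [[0.1,0,0.2],0]
    - [[0.05,0,0.15],0]
    - [[0,0,0],0]
    - [[0,0,0],0]

```text
clock: 23.78
position: [0.5847, -0.0155, 0.1044]
tool_rot: [3.142, 0.0, 0.785]
force: [-0.1, 0.2, -0.3]
grip_width: 0.031
```

```bash
python3 - <<'E'
from h import *
show2(15)
plan(.590,-.011,.1,45)
E
```

```text
t 23.88 p [ 0.5848 -0.0156  0.1046] yaw 44.99 F [-0.2 -0.1 -1.6] grip 0.0309
units total [0.138 0.009 0.092] min rows 1.0 turn units -0.0
```

View pics/e15.png

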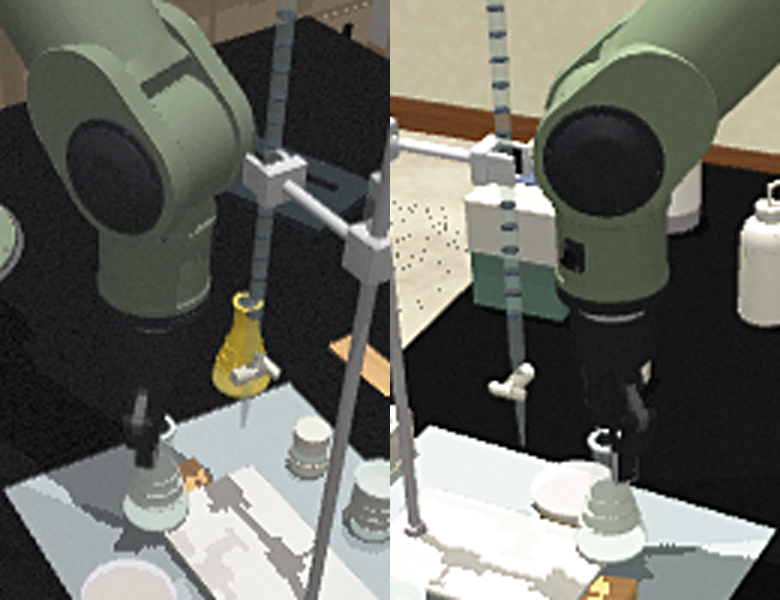

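>>> servo_tool:
  targets:
    - [[0.06,0,0],0]
    - [[0,0,0.06],0]
    - [[0,0,0.04],0]
    - [[0,0,0.01],0]
    - [[0,0,0],0]

```text
clock: 24.5
position: [0.5874, -0.0133, 0.1]
tool_rot: [3.14, -0.001, 0.785]
force: [-6.4, 0.3, 22.9]
grip_width: 0.031
```

```bash
python3 - <<'E'
from h import *
show2(16)
plan(.590,-.011,.0995,45)
a=cv2.imread("pics/scene16.png");b=cv2.imread("pics/side16.png")
cv2.imwrite("pics/f16.png",np.hstack([crop(a,275,200,65,75,6),crop(b,240,230,65,75,6)]))
E
```

```text
t 24.6 p [ 0.5874 -0.0133  0.1   ] yaw 45.0 F [-6.9 -1.3 23.1] grip 0.0309
units total [0.069 0.005 0.011] min rows 1.0 turn units -0.0
```

View pics/f16.png

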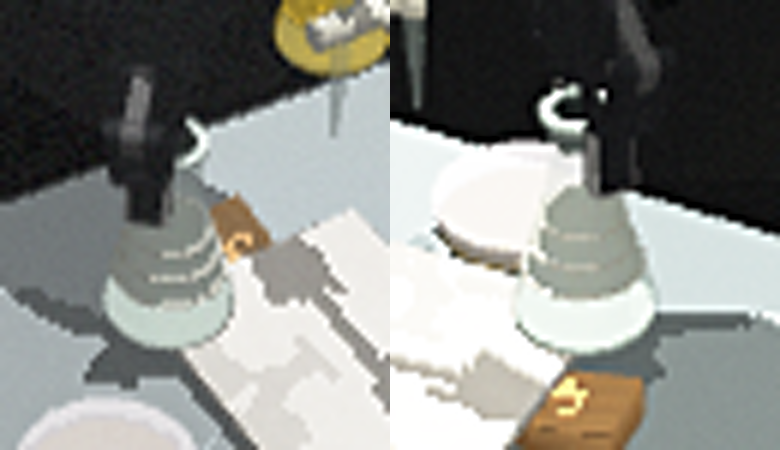

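>>> servo_tool:
  targets:
    - [[0,0,-0.02],0]
    - [[0,0,0],0]

```text
clock: 24.85
position: [0.5872, -0.0132, 0.1006]
tool_rot: [3.141, -0.001, 0.785]
force: [-4.2, 0.6, 15.1]
grip_width: 0.0308
```

```bash
python3 - <<'E'
from h import *
plan(.590,-.011,.0995,45)
show2(17); rodtilt(17)
E
```

```text
t 24.85 p [ 0.5872 -0.0132  0.1006] yaw 45.0 F [-4.2  0.6 15.1] grip 0.0308
units total [0.07  0.008 0.022] min rows 1.0 turn units 0.0
[('scene', 145, 385.94, 358.53), ('side', 164, 189.0, 205.07)] tilt x,y deg [ 0.13 -0.06]
```

>>> servo_tool:
  targets:
    - [[0,0,-0.03],0]
    - [[0,0,0],0]
    - [[0,0,0],0]

```text
clock: 25.32
position: [0.5868, -0.0134, 0.1012]
tool_rot: [-3.141, 0.0, 0.785]
force: [-0.4, -0.4, 0.9]
grip_width: 0.0311
```

>>> servo_tool:
  targets:
    - [[0,0,0],0]
    - [[0,0,0],0]
    - [[0,0,0],0]
    - [[0,0,0],0]
  gripper: 0.3

```text
clock: 25.82
position: [0.5868, -0.0133, 0.1013]
tool_rot: [-3.142, -0.0, 0.785]
force: [-0.2, -0.2, -0.5]
grip_width: 0.0555
```

```bash
python3 - <<'E'
from h import *
plan(.590,-.011,.0995,45)
show2(18)
a=cv2.imread("pics/scene18.png");b=cv2.imread("pics/side18.png")
cv2.imwrite("pics/f18.png",np.hstack([crop(a,275,200,65,75,6),crop(b,240,230,65,75,6)]))
E
```

```text
t 25.82 p [ 0.5868 -0.0133  0.1013] yaw 45.0 F [-0.2 -0.2 -0.5] grip 0.0555
units total [0.078 0.012 0.036] min rows 1.0 turn units 0.0
```

View pics/f18.png

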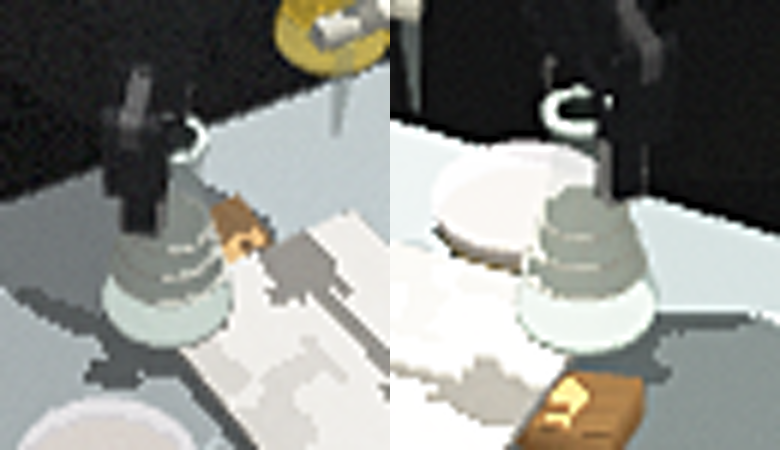

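>>> servo_tool:
  targets:
    - [[-0.2,0,0],0]
    - [[-0.4,0,0],0]
    - [[-0.7,0,0],0]
    - [[-0.7,0,0],0]
    - [[-0.6,0,0],0]
    - [[-0.4,0,0],0]
    - [[0,0,0],0]

```text
clock: 26.8
position: [0.4798, -0.1208, 0.1015]
tool_rot: [3.141, 0.0, 0.783]
force: [0.3, 0.2, 0.2]
grip_width: 0.0557
```

```bash
python3 - <<'E'
from h import *
plan(.5,-.1,.0995,-45); print(bot.observe()['qpos'].round(2))
show2(19); rodtilt(19)
a=cv2.imread("pics/scene19.png");b=cv2.imread("pics/side19.png")
cv2.imwrite("pics/f19.png",np.hstack([crop(a,275,200,65,75,6),crop(b,240,230,65,75,6)]))
E
```

```text
t 26.8 p [ 0.4798 -0.1208  0.1015] yaw 44.88 F [0.3 0.2 0.2] grip 0.0557
units total [ 0.58  -0.009  0.039] min rows 1.0 turn units 17.98
[ 0.38  0.53 -0.33  2.03  0.29  0.62 -0.93]
[('scene', 146, 386.38, 358.62), ('side', 161, 188.77, 205.06)] tilt x,y deg [0.13 0.05]
```

View pics/f19.png

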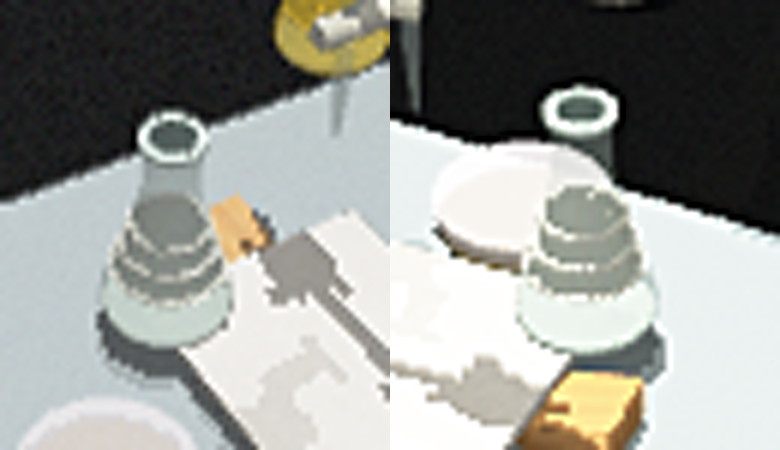

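>>> servo_tool:
  targets:
    - [[0,0,0],-1]
    - [[0,0,0],-1]
    - [[0,0,0],-1]
    - [[0,0,0],-1]
    - [[0,0,0],-1]
    - [[0,0,0],-1]
    - [[0,0,0],-1]
    - [[0,0,0],-1]
    - [[0,0,0],-1]
    - [[0,0,0],-1]
    - [[0,0,0],-1]
    - [[0,0,0],-1]
  gripper: 1

```text
clock: 28.4
position: [0.4815, -0.1185, 0.1013]
tool_rot: [3.141, -0.0, 1.837]
force: [0.3, -0.4, -0.6]
grip_width: 0.0856
```

>>> servo_tool:
  targets:
    - [[0,0,0],-1]
    - [[0,0,0],-1]
    - [[0,0,0],-1]
    - [[0,0,0],-1]
    - [[0,0,0],-1]
    - [[0,0,0],-1]
    - [[0,0,0],0]

```text
clock: 29.28
position: [0.4813, -0.1187, 0.1012]
tool_rot: [3.141, -0.0, 2.357]
force: [0.8, 0.0, -0.8]
grip_width: 0.0853
```

```bash
python3 - <<'E'
from h import *
p,e=tri(("scene",275+172.5/6-.5,200+137.5/6-.5),("side",240+190.5/6-.5,230+110.5/6-.5));print("rim",p,e)
T=np.array([.6446,.0438]);d=T-p[:2];u=d/np.linalg.norm(d);print("push",d,np.linalg.norm(d),np.degrees(np.arctan2(*d[::-1])))
s=p[:2]-u*(.0335+.057+.015);print("start",s,"final est",T-u*(.0905))
plan(s[0],s[1],.032,np.degrees(np.arctan2(*d[::-1]))+90)
E
```

```text
rim [ 0.59001195 -0.0083333   0.13994112] [0.00044075517792111385, 0.0004407551779212752]
push [0.05458805 0.0521333 ] 0.07548334607063019 43.68234289278376
start [ 0.51371646 -0.08119788] final est [ 0.57915221 -0.01870469]
t 29.27 p [ 0.4813 -0.1187  0.1012] yaw 135.02 F [ 0.8  0.  -0.8] grip 0.0853
units total [0.071 0.988 1.385] min rows 2.0 turn units 0.27
```

>>> servo_tool:
  targets:
    - [[0.03,0,0.5],0.27]
    - [[0,0.2,0.6],0]
    - [[0.03,0.3,0.28],0]
    - [[0,0.3,0],0]
    - [[0,0.15,0],0]
    - [[0,0,0],0]
    - [[0,0,0],0]

```text
clock: 30.15
position: [0.5129, -0.0851, 0.0327]
tool_rot: [-3.142, 0.001, 2.332]
force: [0.0, 0.4, -0.6]
grip_width: 0.0853
```

```bash
python3 - <<'E'
from h import *
plan(.579,-.0187,.032,133.7)
show2(20)
a=cv2.imread("pics/scene20.png");b=cv2.imread("pics/side20.png")
cv2.imwrite("pics/f20.png",np.hstack([crop(a,255,180,90,95,4),crop(b,240,210,100,95,4)]))
E
```

```text
t 30.15 p [ 0.5129 -0.0851  0.0327] yaw 133.6 F [ 0.   0.4 -0.6] grip 0.0853
units total [0.05  1.873 0.013] min rows 2.0 turn units -0.02
```

View pics/f20.png

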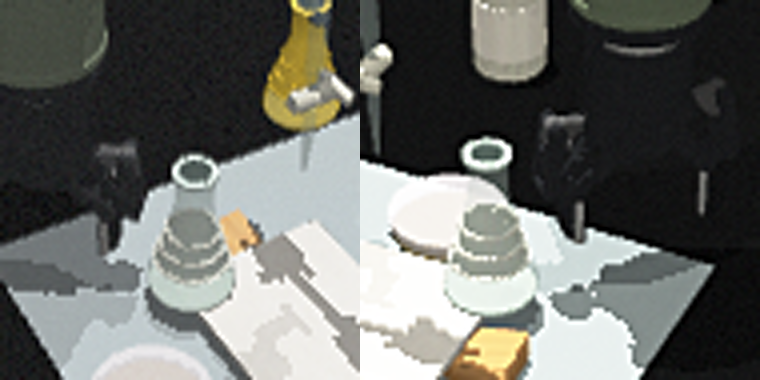

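```bash
python3 - <<'E'
from h import *
p=np.array([.5129,-.0851]);u=np.array([np.cos(np.radians(43.6)),np.sin(np.radians(43.6))])
for z in(.03,.04,.05): print(z,[np.round(proj("side",[*(p-s*.05*u),z]),1).tolist() for s in(1,-1)],np.round(proj("scene",[*(p+.05*u),z]),1))
print("knuckle outer",[ (z,np.round(proj("side",[*(p+r*u),z]),1).tolist(),np.round(proj("scene",[*(p+r*u),z]),1).tolist()) for z in(.07,.1) for r in (.057,.08)])
E
```

```text
0.03 [[323.5, 266.9], [291.4, 275.0]] [283.3 246.1]
0.04 [[323.7, 264.1], [291.4, 272.1]] [283.2 243.8]
0.05 [[323.8, 261.3], [291.4, 269.3]] [283.2 241.5]
knuckle outer [(0.07, [289.1, 264.1], [285.4, 237.3]), (0.07, [281.4, 266.0], [293.0, 238.6]), (0.1, [289.1, 255.3], [285.4, 230.1]), (0.1, [281.3, 257.1], [293.1, 231.4])]
```

>>> servo_tool:
  targets:
    - [[0.05,0,0.2],0]
    - [[0,0,0.16],0]
    - [[0,0.15,0.01],0]
    - [[0,0.1,0],0]
    - [[0,0.06,0],0]
    - [[0,0.06,0],0]
    - [[0,0.06,0],0]
    - [[0,0.04,0],0]
    - [[0,0,0],0]

```text
clock: 31.38
position: [0.5284, -0.0664, 0.0138]
tool_rot: [3.141, 0.0, 2.333]
force: [1.2, -0.1, 0.5]
grip_width: 0.0852
```

```bash
cat >> h.py <<'E'
def show3(k):
    for n in("scene","side"): cv2.imwrite(f"pics/{n}{k}.png",bot.grab_frame(n))
    a=cv2.imread(f"pics/scene{k}.png");b=cv2.imread(f"pics/side{k}.png")
    cv2.imwrite(f"pics/f{k}.png",np.hstack([crop(a,265,190,85,85,5),crop(b,220,210,75,85,5)]))
E
python3 - <<'E'
from h import *
plan(.578,-.0198,.0135,133.7)
show3(21)
E
```

```text
t 31.38 p [ 0.5284 -0.0664  0.0138] yaw 133.65 F [ 1.2 -0.1  0.5] grip 0.0852
units total [-0.011  1.361  0.006] min rows 2.0 turn units -0.01
```

View pics/f21.png

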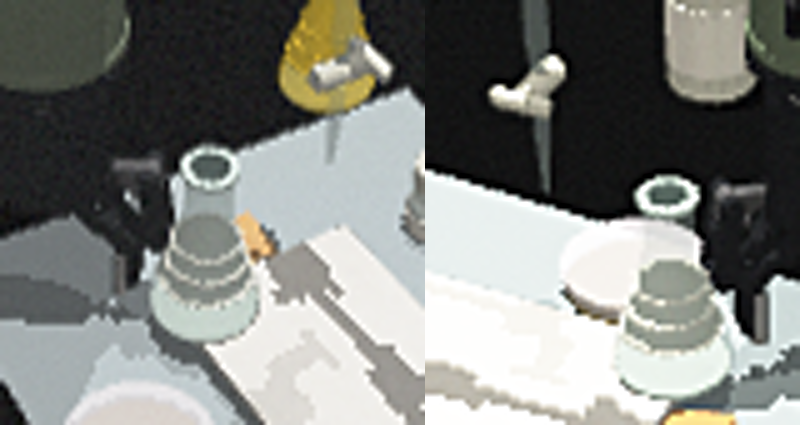

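>>> servo_tool:
  targets:
    - [[0,0.06,0],0]
    - [[0,0.06,0],0]
    - [[0,0.06,0],0]
    - [[0,0.06,0],0]
    - [[0,0.06,0],0]
    - [[0,0,0],0]

```text
clock: 32.22
position: [0.5393, -0.0559, 0.0138]
tool_rot: [3.141, -0.0, 2.333]
force: [-0.1, -0.4, -0.1]
grip_width: 0.0854
```

```bash
python3 - <<'E'
from h import *
plan(.578,-.0198,.0135,133.7)
show3(22)
E
```

```text
t 32.23 p [ 0.5393 -0.0559  0.0138] yaw 133.66 F [-0.1 -0.4 -0.1] grip 0.0854
units total [-0.012  1.057  0.006] min rows 1.0 turn units -0.01
```

View pics/f22.png

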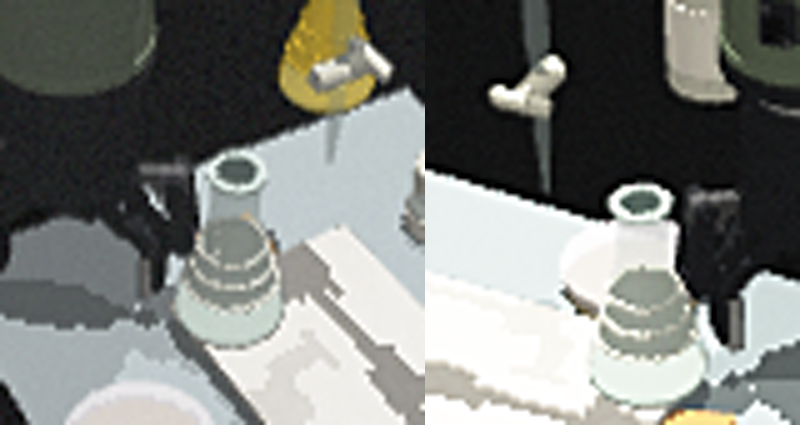

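```bash
cat >> h.py <<'E'
def rim(sx,sy,dx,dy):
    p,e=tri(("scene",265+(sx+.5)/5-.5,190+(sy+.5)/5-.5),("side",220+(dx-425+.5)/5-.5,210+(dy+.5)/5-.5))
    d=np.array([.6446,.0438])-p[:2];w=bot.observe()['tool_rot'][2]
    print("rim",p.round(4),"to go world",d.round(4),"tool x,y units",round((np.cos(w)*d[0]+np.sin(w)*d[1])/.05,3),round((np.sin(w)*d[0]-np.cos(w)*d[1])/.05,3))
E
python3 - <<'E'
from h import *
rim(209,167,668,194); rim(237,170.5,640.5,202.5)
E
```

```text
rim [ 0.5967 -0.0025  0.1403] to go world [0.0479 0.0463] tool x,y units 0.009 1.333
rim [0.6072 0.0094 0.1399] to go world [0.0374 0.0344] tool x,y units -0.017 1.016
```

>>> servo_tool:
  targets:
    - [[0,0.06,0],0]
    - [[0,0.07,0],0]
    - [[0,0.07,0],0]
    - [[0,0.07,0],0]
    - [[0,0.07,0],0]
    - [[0,0.07,0],0]
    - [[0,0.07,0],0]
    - [[0,0.06,0],0]
    - [[0,0.06,0],0]
    - [[0,0,0],0]

```text
clock: 33.58
position: [0.561, -0.0352, 0.0138]
tool_rot: [3.141, -0.0, 2.333]
force: [-0.0, 0.2, -0.1]
grip_width: 0.0854
```

```bash
python3 - <<'E'
from h import *
plan(.578,-.0198,.0135,133.7)
show3(23)
E
```

```text
t 33.58 p [ 0.561  -0.0352  0.0138] yaw 133.66 F [-0.   0.2 -0.1] grip 0.0854
units total [-0.012  0.458  0.006] min rows 1.0 turn units -0.01
```

View pics/f23.png

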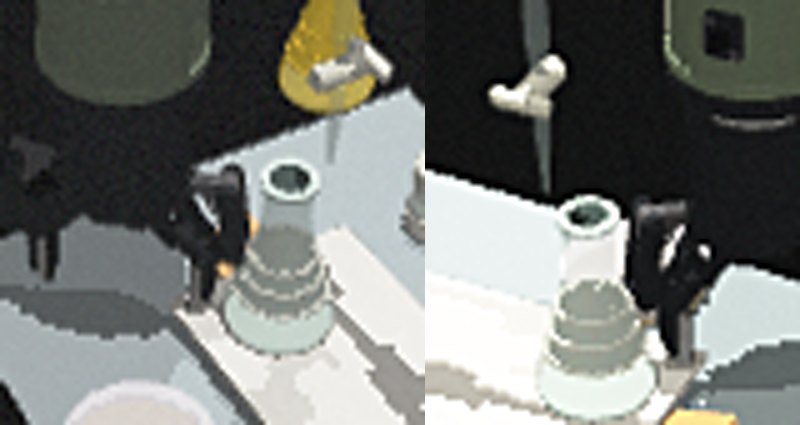

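```bash
python3 - <<'E'
from h import *
rim(291.5,181,588,217)
E
```

```text
rim [0.6287 0.0306 0.1386] to go world [0.0159 0.0132] tool x,y units -0.028 0.412
```

>>> servo_tool:
  targets:
    - [[0,0.06,0],0]
    - [[0,0.07,0],0]
    - [[0,0.07,0],0]
    - [[0,0.07,0],0]
    - [[0,0.06,0],0]
    - [[0,0.05,0],0]
    - [[0,0.02,0],0]
    - [[0,0,0],0]

```text
clock: 34.67
position: [0.5753, -0.0216, 0.0138]
tool_rot: [3.142, -0.0, 2.333]
force: [0.2, -0.8, -0.2]
grip_width: 0.0857
```

```bash
python3 - <<'E'
from h import *
plan(.578,-.0198,.0135,133.7)
show3(24)
E
```

```text
t 34.67 p [ 0.5753 -0.0216  0.0138] yaw 133.65 F [ 0.2 -0.8 -0.2] grip 0.0857
units total [-0.011  0.063  0.005] min rows 1.0 turn units -0.01
```

View pics/f24.png

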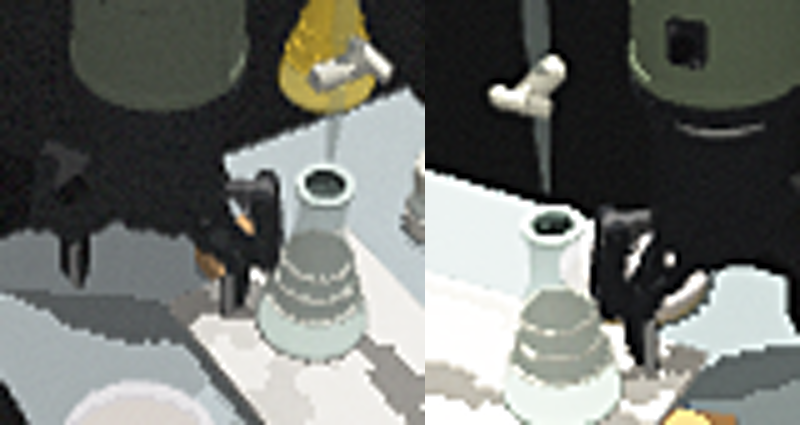

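```bash
python3 - <<'E'
from h import *
rim(326,186,553,228)
E
```

```text
rim [0.6419 0.045  0.1378] to go world [ 0.0027 -0.0012] tool x,y units -0.055 0.022
```

>>> servo_tool:
  targets:
    - [[0,-0.1,0],0]
    - [[0,-0.4,0],0]
    - [[0,-0.8,0],0]
    - [[0,-0.8,-0.2],0]
    - [[0,-0.4,-0.8],0]
    - [[0,0,-1],0]
    - [[0,0,-1],0]
    - [[0,0,0],0]
    - [[0,0,0],0]

```text
clock: 35.9
position: [0.4838, -0.1089, 0.1633]
tool_rot: [-3.14, 0.0, 2.331]
force: [0.7, 0.3, -0.2]
grip_width: 0.0853
```

```bash
python3 - <<'E'
from h import *
plan(.578,-.0198,.0135,133.7)
show3(25); rodtilt(25)
cv2.imwrite("pics/g25.png",cv2.imread("pics/scene25.png"))
im=bot.grab_frame("wrist");cv2.imwrite("pics/w25.png",im)
E
```

```text
t 35.9 p [ 0.4838 -0.1089  0.1633] yaw 133.58 F [ 0.7  0.3 -0.2] grip 0.0853
units total [-0.007  2.593  2.997] min rows 4.0 turn units -0.02
[('scene', 141, 386.43, 358.61), ('side', 162, 188.77, 205.05)] tilt x,y deg [0.07 0.14]
```

View pics/f25.png

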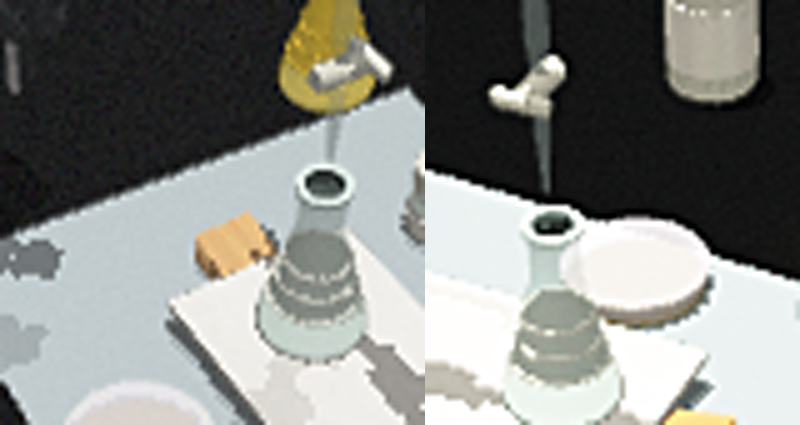

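View pics/side25.png

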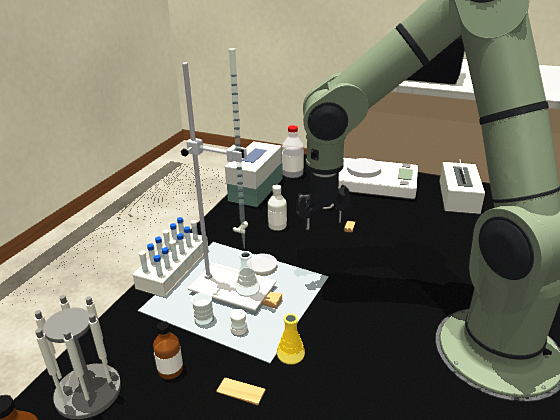

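```bash
python3 - <<'E'
from h import *
rim(326,185,552,226); rim(331,162,546.5,192)
print(bot.job_done())
E
```

```text
rim [0.6423 0.0449 0.1389] to go world [ 0.0023 -0.0011] tool x,y units -0.047 0.018
rim [0.6451 0.0441 0.1593] to go world [-0.0005 -0.0003] tool x,y units 0.003 -0.011
the job is handed in; nothing more can be done
None
```

The job is handed in at about 36 s of the 54 s allowed. The stand is level on the thick wedge, and the flask stands upright on the base plate under the burette tip.

**What I did**
- I parked the clear flask on the bench at the front right.
- I pushed the 100 mm thick wedge, tip first, under the front edge until the rod was plumb.
- The burette and its clamp leave no room for the gripper above the final spot. So I set the flask on the plate's front corner and slid it about 75 mm under the tip with the back of an open finger.

**Last checks from the images**
- **Rod:** within about 0.15° of plumb, limit 0.75°. At the start, the same measurement read 3.64° against the stated 3.6°.
- **Flask mouth:** about 3 mm from the line below the tip, limit 10 mm, with the flask upright.
- **Wedge:** by my measure of how far it was pushed in, about 60 mm lies under the edge, against about 59 mm in the text.
- **Other things:** I saw no shift in the stand or the bystanders in the pictures, but I did not measure each bystander again.

**What disagreed or went rough**
- **Heights:** flask and burette-tip heights from two views came out 1–3 mm high, within the calibration error.
- **Force:** setting the flask down on the plate corner briefly read about 23 N on the wrist. I eased it to about 1 N before letting go.

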